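# Load the light-ageing unit and close it up

### The job

Load the light-ageing unit and close it up for a run. Swing both clamps up, lift off the white cover and set it aside; slide every sample carrier on the bench, nose first, into a lane of its own under the low lamp head until it meets the stop at the back, its grip fin staying outside towards you; then put the cover back over the fins, right down on the unit's two pegs, and swing both clamps fully down again. Leave the tweezers, dish and loupe alone.

Things in the scene. Friction and masses are not known exactly. Their poses are not given: they have to be found in the camera images.
- unit: Light-ageing unit, fixed to the worktop (place and yaw vary). Origin under its middle; x runs from open front to back, y left, z up. Base plate 10 mm thick, x -72 to +95 mm, 216 mm wide. White lamp head: x +20 to +95, |y| < 84, z 26 to 70 mm (16 mm clear under it); stop behind at x +85. Two 8 mm tapered pegs at x -48, y -94 and +94, up to z 26 mm.
- lane_0_home (a point): Where a carrier's fin middle comes when it is home in the right lane, 50 mm right (-y) of the unit's axis, 33 mm above the worktop. Lanes run along the unit's x, 46 mm wide, 50 mm apart, between rails 5 mm high, 4 mm wide that begin 16 mm in front of this point and end at the back stop.
- lane_1_home (a point): Where a carrier's fin middle comes when it is home in the middle lane, on the line of the unit's axis, 33 mm above the worktop. Lanes run along the unit's x, 46 mm wide, 50 mm apart, between rails 5 mm high, 4 mm wide that begin 16 mm in front of this point and end at the back stop.
- lane_2_home (a point): Where a carrier's fin middle comes when it is home in the left lane, 50 mm left (+y) of the unit's axis, 33 mm above the worktop. Lanes run along the unit's x, 46 mm wide, 50 mm apart, between rails 5 mm high, 4 mm wide that begin 16 mm in front of this point and end at the back stop.
- cover_seat (a point): Point on the unit where the middle of the cover's handle bar comes when the cover, turned like the unit, is seated on the pegs and the base: unit x -24, y 0, z +88 mm.
- carrier_0_fin (a point): Sample carrier: loose aluminium plate 137 x 36 x 6 mm, 0.09 kg, with an upright black grip fin 26 long x 10 wide x 34 mm high on it near its rear end. This point: middle of the fin, 23 mm above the plate's underside. x points along the plate to its nose (nose edge 114 mm ahead of here, rear edge 23 mm behind), z up. Absent in some starts.
- carrier_1_fin (a point): Sample carrier: loose aluminium plate 137 x 36 x 6 mm, 0.09 kg, with an upright black grip fin 26 long x 10 wide x 34 mm high on it near its rear end. This point: middle of the fin, 23 mm above the plate's underside. x points along the plate to its nose (nose edge 114 mm ahead of here, rear edge 23 mm behind), z up. Absent in some starts.
- carrier_2_fin (a point): Sample carrier: loose aluminium plate 137 x 36 x 6 mm, 0.09 kg, with an upright black grip fin 26 long x 10 wide x 34 mm high on it near its rear end. This point: middle of the fin, 23 mm above the plate's underside. x points along the plate to its nose (nose edge 114 mm ahead of here, rear edge 23 mm behind), z up. Absent in some starts.
- cover_handle (a point): Middle of the handle bar (12 x 84 x 12 mm, along y) of the loose white cover (at first on the unit), 78 mm above its underside, 20 mm free below the bar. Cover 76 (x) x 168 (y) x 52 mm high, 0.22 kg, open below and at the back (+x), front wall 4 mm. At y -94 and +94 mm from here, flanges 6 mm thick, 20 wide (x -38 to +12) each with a 12 mm square hole at x -24 mm.
- clamp_left (a joint): Swing clamp at the left (+y) end of the unit, rad: 0 fully down (arm level, pointing to the unit's -x, its foot 1 mm over the cover's flange), 0 to 0.5 as found, 1.57 upright and clear of the cover, 1.75 upper stop. It stays where it is left; light friction, about 1 N at the handle.
- clamp_left_handle (a point): Middle of the clamp's cross handle, a round bar 12 mm thick, its free part about 30 mm long, parallel to the hinge, sticking outboard from the arm's end. At angle a it is 85 cos(a) mm before (unit -x) and 85 sin(a) mm above the hinge; it can turn between pinching fingers.
- clamp_left_pivot (a point): Hinge of that clamp, fixed to the unit 36 mm above the worktop, axis along the unit's y; 20 mm nearer the unit's middle in y than the handle point.
- clamp_right (a joint): Swing clamp at the right (-y) end of the unit, rad: 0 fully down (arm level, pointing to the unit's -x, its foot 1 mm over the cover's flange), 0 to 0.5 as found, 1.57 upright and clear of the cover, 1.75 upper stop. It stays where it is left; light friction, about 1 N at the handle.
- clamp_right_handle (a point): Middle of the clamp's cross handle, a round bar 12 mm thick, its free part about 30 mm long, parallel to the hinge, sticking outboard from the arm's end. At angle a it is 85 cos(a) mm before (unit -x) and 85 sin(a) mm above the hinge; it can turn between pinching fingers.
- clamp_right_pivot (a point): Hinge of that clamp, fixed to the unit 36 mm above the worktop, axis along the unit's y; 20 mm nearer the unit's middle in y than the handle point.
- bench_vice: Small green bench vice fixed to the worktop left of the unit: about 130 mm (x) by 100 mm (y), 88 mm high; never moves. Origin: middle of its foot. Behind it and to its left (11 cm further in x, 7 cm in y) the worktop is free, with room for the cover.
- tweezers: Steel tweezers 118 mm long lying right of the unit; bystander. Origin: middle of underside.
- petri_dish: Lidded glass dish, 54 mm across, 17 mm high, in front of the vice; bystander. Origin: middle of underside.
- loupe: Folded pocket loupe 42 x 27 x 13 mm at the right; bystander. Origin: middle of underside.

How it is judged:
By the outcome, as a careful person would: the job done as asked, in the order asked, and still so for the second after the job is handed in, with the robot touching nothing.
Of carrier_0, carrier_1, carrier_2 only 2 to 3 are there at a start; the rules pass over those that are not, and their reading is None.
At some moment in a run one of carrier_0, carrier_1, carrier_2, cover may be knocked a few centimetres aside while the robot is not near it.
Once in a run the grip may slacken for a moment while it holds something.
It also fails if it takes over 208 s, if anything falls off the work surface, if the arm or the gripper's body presses on something with over 40 N, if the wrist force passes 120 N, or if a joint passes its speed limit or range.

### The arm

A 7-joint arm with a two-finger parallel gripper is mounted at the origin on a cart in front of the work surface, level with it; the furniture and walls round the work are solid. World frame = base frame: x ahead of the robot, y to its left, z up, the work surface at z = 0. Lengths are in m, angles in rad, forces in N, time in s.
With the tool pointing down it reaches from about 0.35 to 0.9 m from the base axis. Payload 8.1 kg.
Tool frame: the origin (TCP) lies midway between the tips of the shut fingers; the grasp point (between the pads) lies grip_point_offset behind it (grip_point_offset is the distance from the TCP to the grasp point, in m); z points along the fingers, y is the direction in which the jaws open and shut (so a half turn about z gives the same grasp; the last joint's range is limited). The gripper opens to 85 mm and grips with 20 to 120 N. Pads are 22 mm wide; open, the fingers measure 114 mm over their backs; the gripper's body (76 mm by 85 mm) begins 54 mm behind the grasp point. The pads swing forward as they close: fully open they stand 13 mm farther back than shut.
Start: joints at [1.004, 0.434, 0.025, 1.573, -0.012, 1.134, -0.075], TCP at [0.28, -0.559, 0.231] pointing down, gripper open.
Joint ranges: [-2.62, 2.62], [-0.44, 2.09], [-1.27, 1.32], [0.08, 2.57], [-1.32, 4.46], [0.12, 2], [-2.74, 2.74]. Speed limits (rad/s): [2.22, 2.22, 3.01, 3.01, 3.14, 3.14, 3.14].

### API

Orientations are given as [roll, pitch, yaw] about the fixed x, y, z axes, in that order (R = Rz(yaw) Ry(pitch) Rx(roll)).
In Python, from station import * gives the robot as it stands. The module is installed in compiled form; this text tells all that it offers.
- The arm moves only by the tool arm_command, never from a script. Its argument "motion" is a list of rows, each a list of 7 numbers: the turn, a rotation vector about the world's x, y, z in degrees, then the shift along the world's x, y, z in mm, then the gripper command: -1 is fully open, 1 is shut, values between are in proportion. In form: [[rx, ry, rz, x, y, z, grip], ...]. A call has 1 to 10 rows; each row is the pose to reach, as a shift and turn from the pose commanded when the call began; what a row does not reach only later rows make up. A row lasts 1/8 s, in which the tool goes at most 62.5 mm and 10.7 degrees, less where a joint would pass 70% of its speed; a pose out of reach is approached as far as the arm can. A call with a gripper value outside its range is refused whole. The fingers move at their own pace and stop on an object; "squeeze" is the grip in N (left out, the last holds). Time passes only in rows, so rows that repeat a pose let the fingers close. It gives the time, the measured TCP pose, the force and the opening at its end, in the units of the state.
- sense(): the state, without advancing time (a new reading comes with each control period).
- read_camera(name): name is "scene" or "top" or "wrist"; returns (picture, depth): 400x640x3 uint8, red, green, blue; 400x640 float32, m along the optical axis (not along the pixel's ray), 0 where there is no reading.
- camera_model(name): a dict with "fx", "fy", "cx", "cy" (pixels), "origin" and "orientation" of the camera in the world; the wrist camera has in their place "tool_from_camera" (4x4, takes a point from camera to tool coordinates, whose origin is the TCP and whose axes are the flange's). Camera axes: x right, y up, looking along -z (the intrinsics and any distortion apply to the point x, -y, -z); pixel columns grow to the right and rows downward; lengths in m; the calibration is good to about 2 mm. The wrist camera is an equidistant fisheye: a pixel r from the principal point sees the ray r / f radians off the axis. A picture is of the moment at which its call begins: read the wrist's pose just before it. camera_model takes no time and is no camera call.
- finish_job(): hands the job in, once; it reports no verdict.
The state is a dict: "time": time; "q": joint angles; "qd": joint speeds; "joint_torque": joint torques, N m; "tcp_pos": TCP position; "tcp_rot": TCP orientation; "force": force on the tool from outside, world axes, zero at the start; "torque": the same for the moment, N m; "width": opening from 0.0 (shut) to 1.0 (fully open).
Only numpy, scipy, OpenCV 4.12 (cv2) and the standard library are available. Lean on these libraries where they do the work, as an engineer would, in place of code of your own. Each camera call takes 0.05 s, during which the arm holds its last target.

## Working session

There is one attempt and no reset: what is moved stays moved. The work goes in short steps, Python scripts to look and compute and a tool call to move; the robot and the scene stay as the last step left them, time stands still between calls to the robot, and variables do not carry over. Pictures are saved under pics/ and viewed, and the job is handed in when it is done.

Besides the shell and the picture viewer there is one more tool, called after "Call:" as a command line: name --pt "numbers of a row" for each row, then --argument value for the rest. arm_command: Moves the arm, as the interface text tells. Its arguments: {"type":"object","properties":{"motion":{"type":"array"},"squeeze":{"type":"number"}},"required":["motion"]}

```bash
mkdir -p pics; ls; cat > h.py <<'E'
import numpy as np, cv2
from station import *
from scipy.spatial.transform import Rotation as R
def snap(n,f):
    im,d=read_camera(n); cv2.imwrite('pics/'+f+'.png',im[:,:,::-1]); np.save('pics/'+f+'.npy',d); return im,d
def w(name,u,v,d):
    m=camera_model(name); o=np.array(m['origin']); 
    Q=np.array(m['orientation'])
    Rm=R.from_euler('xyz',Q).as_matrix() if Q.size==3 else Q
    u=np.asarray(u,float);v=np.asarray(v,float)
    p=np.stack([(u-m['cx'])/m['fx']*d,-(v-m['cy'])/m['fy']*d,-d],-1)
    return p@Rm.T+o
E
python3 - <<'E'
from h import *
s=sense();print(s)
for n in ('scene','top','wrist'):
    print(n,camera_model(n)); snap(n,n+'0')
E
```

```text
pics
{'time': 0.0, 'q': array([ 1.00437631,  0.43521098,  0.02498613,  1.57410212, -0.0115855 ,
        1.13399321, -0.07508851]), 'qd': array([-1.20124440e-03,  9.97259767e-06,  7.11493767e-04,  5.62438654e-04,
        1.59888012e-03,  3.14669264e-04,  1.41896475e-03]), 'joint_torque': array([-7.25510363e-04, -6.70464921e+01,  1.02441430e+00, -3.16215241e+01,
        1.54373125e-02,  1.22186652e-02,  1.40263421e-05]), 'tcp_pos': array([ 0.27931679, -0.55854789,  0.23053164]), 'tcp_rot': array([-3.14003200e+00,  1.60844612e-04,  4.63755985e-01]), 'force': array([ 0.52746854, -0.59694852, -0.45812475]), 'torque': array([-0.00912979,  0.05379251,  0.00378393]), 'width': 1.0001470399889452}
scene {'fx': 502.7264913333031, 'fy': 502.7264913333031, 'cx': 331.8107452397858, 'cy': 199.54499111871823, 'origin': array([0.14233673, 0.76156169, 0.94800937]), 'orientation': array([ 0.76238969, -0.00918926, -2.65359232])}
top {'fx': 475.11128221019953, 'fy': 475.11128221019953, 'cx': 321.27209349066595, 'cy': 195.68470752871983, 'origin': array([0.3996786 , 0.03773649, 1.54351003]), 'orientation': array([ 0.08217601, -0.0194502 , -1.57181826])}
wrist {'fx': 309.70691628693146, 'fy': 309.70691628693146, 'cx': 321.3933388756187, 'cy': 200.64669937280715, 'tool_from_camera': array([[-4.29283498e-04,  9.65167335e-01,  2.61633009e-01,
         6.52134727e-02],
       [ 9.99999465e-01,  1.68216691e-04,  1.02023064e-03,
         6.66865355e-05],
       [ 9.40682251e-04,  2.61633307e-01, -9.65166891e-01,
        -1.42665952e-01],
       [ 0.00000000e+00,  0.00000000e+00,  0.00000000e+00,
         1.00000000e+00]])}
```

```bash
python3 -c "
import station;print([ (n,getattr(station,n) if not callable(getattr(station,n)) else '') for n in dir(station) if not n.startswith('__')])"
```

```text
[('Unreachable', ''), ('camera_model', ''), ('finish_job', ''), ('grip_point_offset', 0.0187), ('read_camera', ''), ('sense', '')]
```

View pics/top0.png

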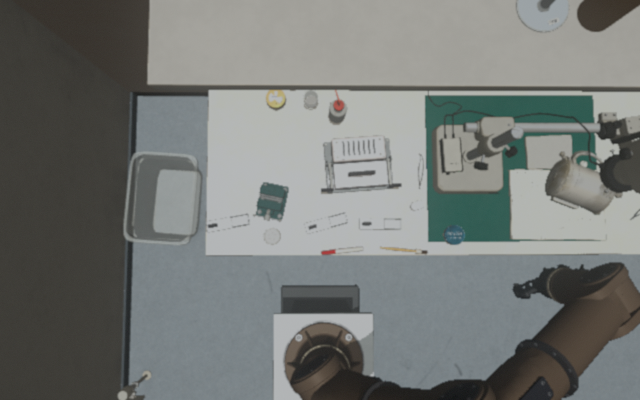

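View pics/scene0.png

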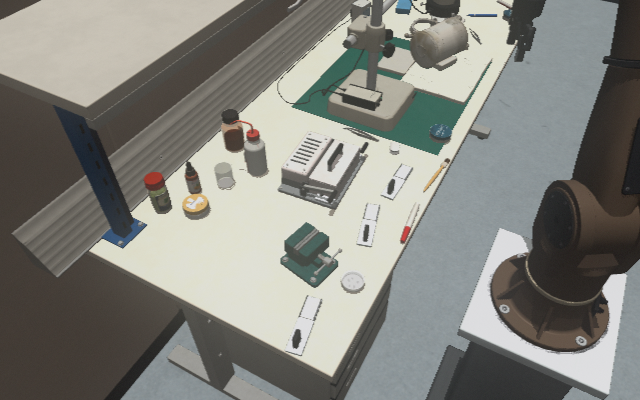

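View pics/wrist0.png

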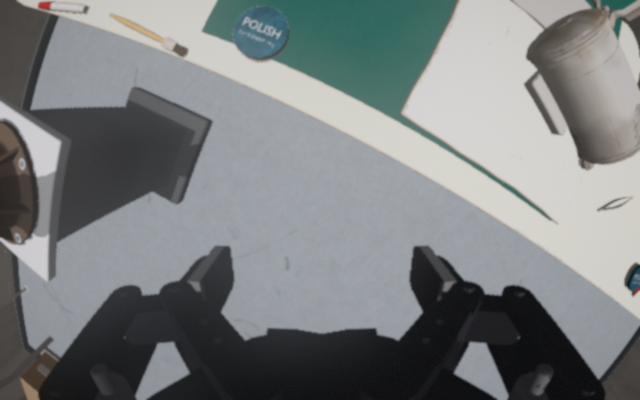

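```bash
python3 - <<'E'
from h import *
im=cv2.imread('pics/top0.png'); c=im[120:260,200:430]; cv2.imwrite('pics/topc.png',cv2.resize(c,None,fx=3.4,fy=3.4,interpolation=cv2.INTER_CUBIC))
im=cv2.imread('pics/scene0.png'); c=im[120:220,260:420]; cv2.imwrite('pics/scc.png',cv2.resize(c,None,fx=5,fy=5,interpolation=cv2.INTER_CUBIC))
d=np.load('pics/top0.npy')
for (u,v) in [(387,248),(213,210),(243,219),(310,228),(342,217),(364,223),(396,223),(361,174),(321,191),(400,185),(331,140),(387,139)]:
    print(u,v,w('top',u,v,d[v,u]).round(3))
E
```

```text
387 248 [ 0.357 -0.203  0.012]
213 210 [ 0.48   0.358 -0.   ]
243 219 [0.451 0.26  0.005]
310 228 [0.421 0.044 0.038]
342 217 [ 0.457 -0.06   0.001]
364 223 [ 0.437 -0.127  0.039]
396 223 [ 0.438 -0.234  0.007]
361 174 [ 0.587 -0.113  0.09 ]
321 191 [0.538 0.009 0.048]
400 185 [ 0.558 -0.243  0.039]
331 140 [ 0.711 -0.025  0.001]
387 139 [ 0.713 -0.208  0.01 ]
```

View pics/topc.png

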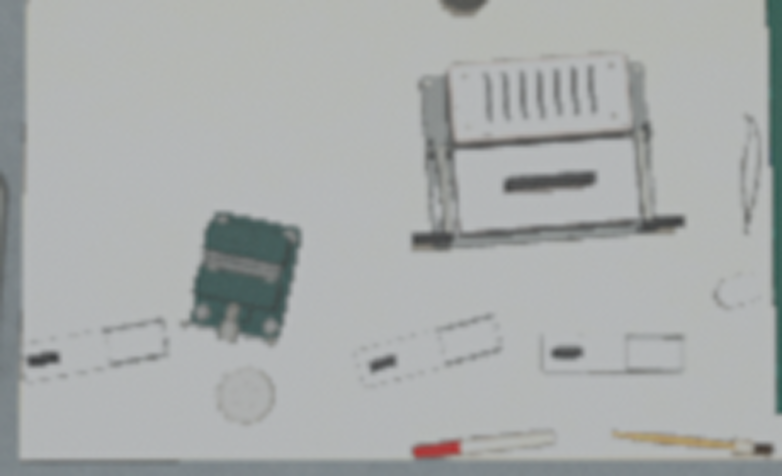

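View pics/scc.png

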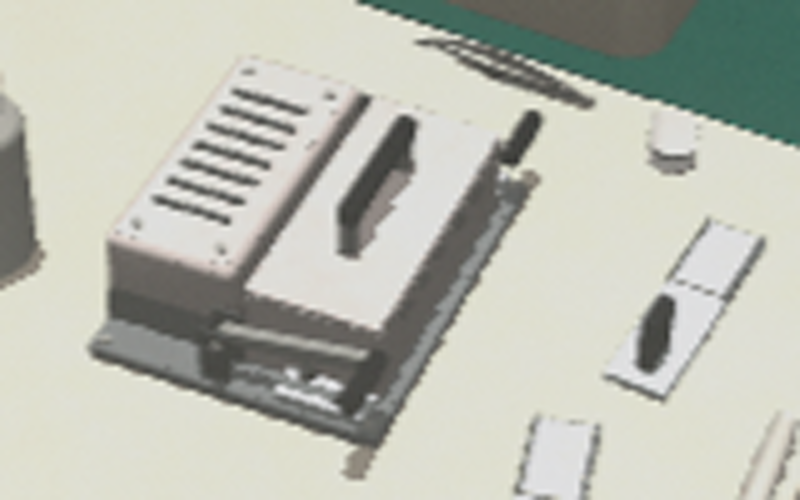

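Call:
arm_command --pt "0 0 10 10 30 60 -1" --pt "0 0 20 30 80 100 -1" --pt "0 0 30 60 140 150 -1" --pt "0 0 40 90 200 190 -1" --pt "0 0 50 120 260 190 -1" --pt "0 0 60 150 320 190 -1" --pt "0 0 67.4 180 380 190 -1" --pt "0 0 67.4 190 440 190 -1" --pt "0 0 67.4 190 460 190 -1" --pt "0 0 67.4 190 460 190 -1" --squeeze 60

```text
time: 1.4
tcp_pos: [0.4701, -0.0938, 0.4216]
tcp_rot: [3.141, -0.001, 1.648]
force: [-0.8, -1.5, 0.1]
width: 1.002
```

```bash
cat >> h.py <<'E'
def wray(s,u,v):
    m=camera_model('wrist'); T=np.array(m['tool_from_camera'])
    Rt=R.from_euler('xyz',s['tcp_rot']).as_matrix()
    x=(np.asarray(u,float)-m['cx']); y=(np.asarray(v,float)-m['cy'])
    r=np.hypot(x,y)+1e-9; th=r/m['fx']
    c=np.stack([np.sin(th)*x/r,-np.sin(th)*y/r,-np.cos(th)],-1)
    o=s['tcp_pos']+Rt@T[:3,3]; return o,c@(Rt@T[:3,:3]).T,c
def wz(s,u,v,z):
    o,d,c=wray(s,u,v); t=(z-o[2])/d[...,2]; return o+d*t[...,None]
def wd(s,u,v,dep):
    o,d,c=wray(s,u,v); t=dep/-c[...,2]; return o+d*np.asarray(t)[...,None]
import pickle
def wsnap(f):
    s=sense(); im,d=snap('wrist',f); pickle.dump(s,open('pics/'+f+'.pkl','wb')); return s,im,d
E
python3 - <<'E'
from h import *
s,im,d=wsnap('w1'); print(s['tcp_pos'],s['tcp_rot'],s['q'],s['time'])
E
```

```text
[ 0.47006394 -0.0938419   0.42157223] [ 3.14089382e+00 -1.25346770e-03  1.64812218e+00] [ 0.49766281  0.12657525 -0.46820501  1.54422286  0.0558886   1.48387129
  0.10518457] 1.4
```

View pics/w1.png

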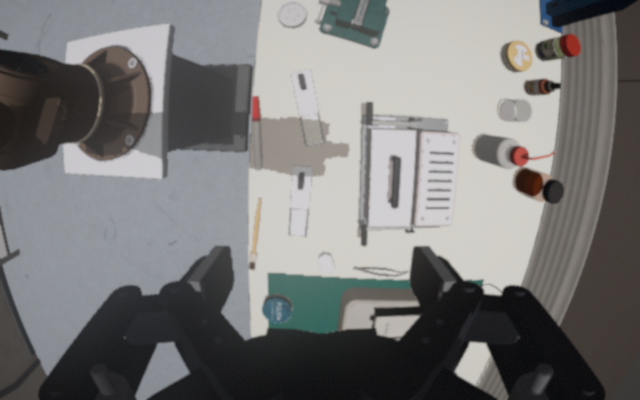

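```bash
python3 - <<'E'
from h import *
im=cv2.imread('pics/w1.png'); 
c=im[90:250,340:470]; cv2.imwrite('pics/w1a.png',cv2.resize(c,None,fx=3.7,fy=3.7,interpolation=cv2.INTER_CUBIC))
c=im[0:250,240:345]; cv2.imwrite('pics/w1b.png',cv2.resize(c,None,fx=2.4,fy=2.4,interpolation=cv2.INTER_CUBIC))
E
```

```text
(no output)
```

View pics/w1a.png

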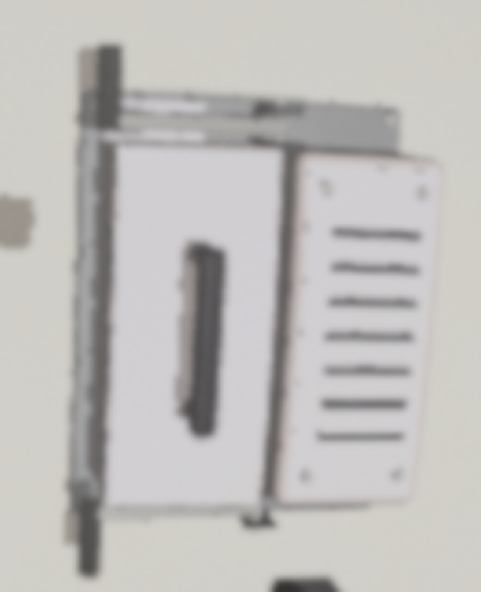

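View pics/w1b.png

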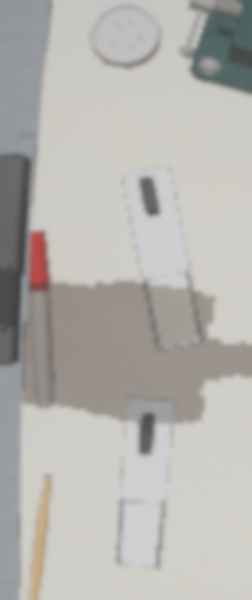

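```bash
cat >> h.py <<'E'
def fit2(loc,wld):
    loc=np.array(loc,float);wld=np.array(wld,float)
    a=loc.mean(0);b=wld.mean(0);H=(loc-a).T@(wld-b)
    th=np.arctan2(H[0,1]-H[1,0],H[0,0]+H[1,1]); c,s=np.cos(th),np.sin(th)
    t=b-np.array([[c,-s],[s,c]])@a
    res=loc@np.array([[c,-s],[s,c]]).T+t-wld
    return t,th,res
def U(t,th,x,y): 
    c,s=np.cos(th),np.sin(th); return np.array([t[0]+c*x-s*y,t[1]+s*x+c*y])
E
python3 - <<'E'
from h import *
s=pickle.load(open('pics/w1.pkl','rb')); d=np.load('pics/w1.npy')
P=np.array([(297,152),(441,162),(410,502),(277,500)])/3.7+[340,90]
W=wz(s,P[:,0],P[:,1],.070); L=[(.02,.084),(.095,.084),(.095,-.084),(.02,-.084)]
t,th,r=fit2(L,W[:,:2]); print(W.round(4),t,np.degrees(th),r.round(4))
# depth check
for u,v in [(430,170),(390,140),(396,180),(365,108),(363,238),(280,110)]:
    print(u,v,wd(s,u,v,d[v,u]).round(4))
h=np.array([(110,72),(89,540),(205,345),(205,252),(203,432)])/3.7+[340,90]
for (u,v),z in zip(h,(.05,.05,.094,.094,.094)):
    p=wz(s,u,v,z); q=p[:2]-t; c,sn=np.cos(th),np.sin(th); print(p.round(4),'unit',(c*q[0]+sn*q[1]).round(4),(-sn*q[0]+c*q[1]).round(4), d[int(v),int(u)])
# fins: top/front/back; use plate corners
B=np.array([(125,177),(168,167),(203,342),(160,350)])/2.4+[240,0]
A=np.array([(128,400),(172,402),(160,568),(116,562)])/2.4+[240,0]
for n,X in (('B',B),('A',A)):
    W=wz(s,X[:,0],X[:,1],.006); L=[(-.023,-.018),(-.023,.018),(.114,.018),(.114,-.018)]
    print(n,W.round(4)); print(fit2(L,W[:,:2]))
E
```

```text
[[ 0.6271 -0.0311  0.07  ]
 [ 0.6986 -0.0262  0.07  ]
 [ 0.7109 -0.1899  0.07  ]
 [ 0.641  -0.1929  0.07  ]] [ 0.61207188 -0.11438054] 4.361265325712148 [[-0.0015  0.002 ]
 [ 0.0018  0.0028]
 [ 0.0023 -0.001 ]
 [-0.0026 -0.0038]]
430 170 [ 0.6542 -0.0943  0.0666]
390 140 [ 0.5792 -0.0519  0.0619]
396 180 [ 0.5889 -0.1121  0.094 ]
365 108 [ 0.5414 -0.001   0.0007]
363 238 [ 0.5559 -0.2321  0.0449]
280 110 [ 0.3886 -0.0165  0.0005]
[ 0.5427 -0.005   0.05  ] unit -0.0609 0.1144 0.4873447
[ 0.5565 -0.2261  0.05  ] unit -0.064 -0.1071 0.55413336
[ 0.5886 -0.1174  0.094 ] unit -0.0236 -0.0012 0.4801274
[ 0.5836 -0.0776  0.094 ] unit -0.0256 0.0388 0.4714283
[ 0.593  -0.1558  0.094 ] unit -0.0221 -0.0399 0.4890482
B [[ 0.4062  0.0505  0.006 ]
 [ 0.4374  0.06    0.006 ]
 [ 0.4734 -0.07    0.006 ]
 [ 0.4417 -0.0784  0.006 ]]
(array([0.42755179, 0.03437033]), np.float64(-1.3005488611514613), array([[-0.00212075,  0.00125521],
       [ 0.00133661,  0.00131415],
       [ 0.00188605, -0.00069678],
       [-0.00110191, -0.00187259]]))
A [[ 0.42   -0.1182  0.006 ]
 [ 0.4536 -0.1173  0.006 ]
 [ 0.4531 -0.2526  0.006 ]
 [ 0.4173 -0.2503  0.006 ]]
(array([ 0.43658064, -0.13912617]), np.float64(-1.583094385387722), array([[-1.18093691e-03,  2.31502575e-03],
       [ 1.29167107e-03,  9.90432965e-04],
       [ 3.33658533e-05, -7.40030561e-04],
       [-1.44100014e-04, -2.56542816e-03]]))
```

Call:
arm_command --pt "0 0 0 50 -60 -60 -1" --pt "0 0 0 110 -110 -110 -1" --pt "0 0 0 110 -125 -130 -1" --pt "0 0 0 110 -125 -130 -1" --pt "0 0 0 110 -125 -130 -1"

```text
time: 2.08
tcp_pos: [0.5786, -0.2258, 0.2896]
tcp_rot: [-3.138, -0.001, 1.637]
force: [0.3, 0.9, -0.0]
width: 0.997
```

```bash
python3 - <<'E'
from h import *
s,im,d=wsnap('w2'); print(s['tcp_pos'],s['tcp_rot'],s['q'],s['time'])
c=cv2.imread('pics/w2.png')[0:260,230:510]; cv2.imwrite('pics/w2a.png',cv2.resize(c,None,fx=2.3,fy=2.3,interpolation=cv2.INTER_CUBIC))
E
```

```text
[ 0.57864042 -0.22584733  0.28958741] [-3.13843277e+00 -1.04361017e-03  1.63722305e+00] [ 0.54938594  0.42544484 -0.39059725  1.46697509  0.16431523  1.28490068
  0.20974654] 2.075
```

View pics/w2a.png

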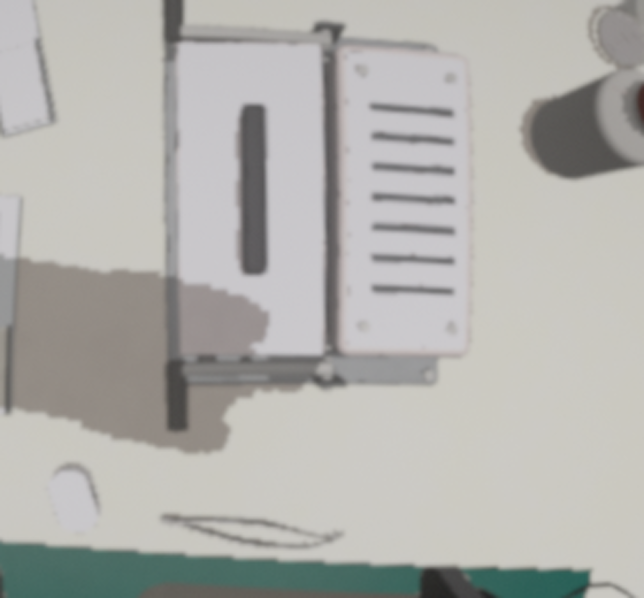

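```bash
cat >> h.py <<'E'
def inv(t,th,p):
    q=np.asarray(p)[...,:2]-t; c,s=np.cos(th),np.sin(th); return np.stack([c*q[...,0]+s*q[...,1],-s*q[...,0]+c*q[...,1]],-1)
E
python3 - <<'E'
from h import *
s=pickle.load(open('pics/w2.pkl','rb')); d=np.load('pics/w2.npy')
k=lambda a: np.array(a,float)/2.3+[230,0]
P=k([(338,47),(470,57),(467,355),(339,354)])
W=wz(s,P[:,0],P[:,1],.070); L=[(.02,.084),(.095,.084),(.095,-.084),(.02,-.084)]
t,th,r=fit2(L,W[:,:2]); print(t,np.degrees(th),r.round(4))
def show(n,pts,z):
    for u,v in k(pts): p=wz(s,u,v,z); print(n,p.round(4),inv(t,th,p).round(4),'depthz',wd(s,u,v,d[int(round(v)),int(round(u))]).round(4))
show('base',[(436,383)],.010)
show('cover handle',[(254,105),(253,273),(253,190)],.094)
show('Rh',[(177,362),(177,395),(177,429)],.042)
show('Lh',[(173,20),(173,2),(174,38)],.06)
show('cover top',[(178,42),(324,45),(322,355),(176,355)],.062)
E
```

```text
[ 0.61378687 -0.11630028] 4.064099314773247 [[-0.0021  0.0035]
 [ 0.0011  0.0022]
 [ 0.0029 -0.0032]
 [-0.0019 -0.0025]]
base [ 0.7161 -0.2145  0.01  ] [ 0.0951 -0.1052] depthz [ 0.7195 -0.2158  0.    ]
cover handle [ 0.5879 -0.0773  0.094 ] [-0.0231  0.0408] depthz [ 0.5879 -0.0769  0.0926]
cover handle [ 0.5928 -0.1585  0.094 ] [-0.0239 -0.0406] depthz [ 0.593  -0.1585  0.0914]
cover handle [ 0.5901 -0.119   0.094 ] [-0.0238 -0.001 ] depthz [ 0.5902 -0.1187  0.0921]
Rh [ 0.5576 -0.21    0.042 ] [-0.0627 -0.0895] depthz [ 0.5577 -0.2096  0.0447]
Rh [ 0.5587 -0.2285  0.042 ] [-0.0629 -0.108 ] depthz [ 0.5587 -0.2281  0.0441]
Rh [ 0.5597 -0.2478  0.042 ] [-0.0632 -0.1273] depthz [ 0.5598 -0.2472  0.0446]
Lh [ 0.5441 -0.0231  0.06  ] [-0.0629  0.0979] depthz [ 0.5437 -0.0211  0.0546]
Lh [ 0.5433 -0.0123  0.06  ] [-0.0629  0.1087] depthz [ 0.543  -0.0107  0.0559]
Lh [ 0.5454 -0.0337  0.06  ] [-0.0624  0.0873] depthz [ 0.5447 -0.0304  0.0504]
cover top [ 0.5478 -0.0366  0.062 ] [-0.0602  0.0842] depthz [ 0.5466 -0.0311  0.0454]
cover top [ 0.6237 -0.0316  0.062 ] [0.0159 0.0838] depthz [ 0.6267 -0.0239  0.0397]
cover top [ 0.6341 -0.1983  0.062 ] [ 0.0144 -0.0832] depthz [ 0.6372 -0.2003  0.0427]
cover top [ 0.5577 -0.2038  0.062 ] [-0.0622 -0.0833] depthz [ 0.5555 -0.2098  0.011 ]
```

```bash
cat >> h.py <<'E'
T0=np.array([.6135,-.1165]);TH=np.radians(4.2)
E
python3 - <<'E'
from h import *
s=sense();print(s['tcp_pos'],s['tcp_rot'])
for y in(-.115,.115): 
  for a in (.03,.15,.3,.6,.9,1.2,1.5,1.6): print(y,a,U(T0,TH,.022-.085*np.cos(a),y).round(4),round(.036+.085*np.sin(a)-.0187,4))
E
```

```text
[ 0.57911078 -0.22430195  0.29139722] [-3.14094531e+00 -6.23700053e-04  1.63905672e+00]
-0.115 0.03 [ 0.5591 -0.2358] 0.0198
-0.115 0.15 [ 0.56   -0.2357] 0.03
-0.115 0.3 [ 0.5629 -0.2355] 0.0424
-0.115 0.6 [ 0.5739 -0.2347] 0.0653
-0.115 0.9 [ 0.5912 -0.2334] 0.0839
-0.115 1.2 [ 0.6131 -0.2318] 0.0965
-0.115 1.5 [ 0.6379 -0.23  ] 0.1021
-0.115 1.6 [ 0.6463 -0.2294] 0.1023
0.115 0.03 [ 0.5423 -0.0064] 0.0198
0.115 0.15 [ 0.5432 -0.0064] 0.03
0.115 0.3 [ 0.546  -0.0061] 0.0424
0.115 0.6 [ 0.5571 -0.0053] 0.0653
0.115 0.9 [ 0.5743 -0.0041] 0.0839
0.115 1.2 [ 0.5963 -0.0025] 0.0965
0.115 1.5 [ 6.21e-01 -6.00e-04] 0.1021
0.115 1.6 [ 0.6295 -0.    ] 0.1023
```

Call:
arm_command --pt "0 0 0.3 -20 -12 -60 0" --pt "0 0 0.3 -20 -12 -120 0" --pt "0 0 0.3 -20 -12 -180 0" --pt "0 0 0.3 -20 -12 -230 0" --pt "0 0 0.3 -20 -12 -255 0" --pt "0 0 0.3 -20 -12 -271 0" --pt "0 0 0.3 -20 -12 -271 0" --pt "0 0 0.3 -20 -12 -271 0" --squeeze 30

```text
time: 3.12
tcp_pos: [0.5607, -0.2361, 0.0221]
tcp_rot: [3.139, 0.001, 1.645]
force: [0.6, 0.6, 0.1]
width: 0.499
```

```bash
python3 - <<'E'
from h import *
s,im,d=wsnap('w3'); print(s['tcp_pos'],s['tcp_rot'],s['force'],s['width'])
E
```

```text
[ 0.56072821 -0.23613397  0.02211017] [3.13912011e+00 1.05539649e-03 1.64544214e+00] [0.61432367 0.59194693 0.05085166] 0.49947687121253626
```

View pics/w3.png

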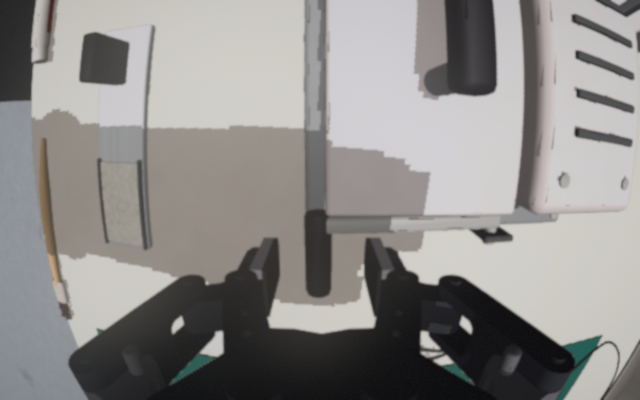

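Call:
arm_command --pt "0 0 0 0 0 0 1" --pt "0 0 0 0 0 0 1" --pt "0 0 0 0 0 0 1" --pt "0 0 0 1 0 10 1" --pt "0 0 0 4 0 22 1" --pt "0 0 0 8.5 0.6 34 1" --pt "0 0 0 15 1 45.5 1" --pt "0 0 0 23 1.7 55.5 1" --pt "0 0 0 32 2.4 64 1" --pt "0 0 0 43 3 71 1" --squeeze 30

```text
time: 4.42
tcp_pos: [0.5989, -0.2335, 0.0932]
tcp_rot: [-3.135, 0.0, 1.644]
force: [-12.8, 3.0, 15.4]
width: 0.128
```

Call:
arm_command --pt "0 0 0 11 1 5.7 1" --pt "0 0 0 24 2 9.7 1" --pt "0 0 0 36 2.8 11.3 1" --pt "0 0 0 47 3.5 11.5 1" --pt "0 0 0 50 3.7 11 1" --pt "0 0 0 50 3.7 11 1"

```text
time: 5.18
tcp_pos: [0.6543, -0.2291, 0.1032]
tcp_rot: [3.139, 0.0, 1.646]
force: [-0.9, -0.7, 4.8]
width: 0.13
```

Call:
arm_command --pt "0 0 0 0 0 0 0" --pt "0 0 0 0 0 0 0" --pt "0 0 0 0 0 40 0" --pt "0 0 0 -20 30 80 0" --pt "0 0 0 -50 80 90 0" --pt "0 0 0 -80 135 80 0" --pt "0 0 0 -110 190 60 0" --pt "0 0 0 -111 223 20 0" --pt "0 0 0 -111 223 -20 0" --pt "0 0 0 -111 223 -30 0"

```text
time: 6.42
tcp_pos: [0.54, -0.0061, 0.0704]
tcp_rot: [-3.138, -0.0, 1.646]
force: [-1.3, -0.8, 0.3]
width: 0.498
```

```bash
python3 - <<'E'
from h import *
s,im,d=wsnap('w4'); print(s['tcp_pos'],s['tcp_rot'],s['force'],s['width'])
E
```

```text
[ 0.54001095 -0.006101    0.070361  ] [-3.13784180e+00 -1.33352563e-04  1.64630452e+00] [-1.26796643 -0.80343961  0.27039585] 0.4977063272166117
```

View pics/w4.png

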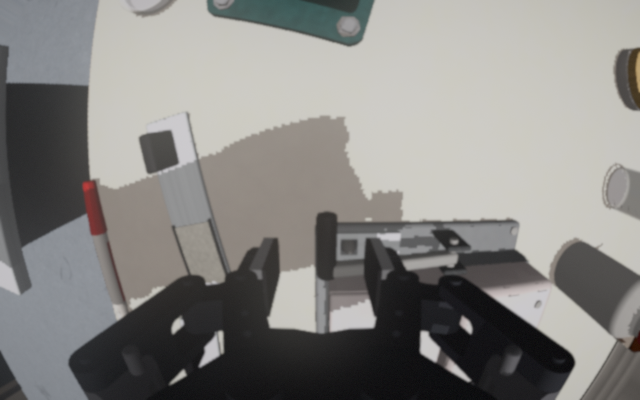

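```bash
python3 - <<'E'
from h import *
s=pickle.load(open('pics/w4.pkl','rb')); d=np.load('pics/w4.npy')
for u,v in [(326,218),(326,230),(326,245),(326,258),(326,270),(340,237),(400,262)]:
    p=wd(s,u,v,d[v,u]); print(u,v,p.round(4),inv(T0,TH,p).round(4))
E
```

```text
326 218 [0.5404 0.0076 0.0555] [-0.0638  0.1291]
326 230 [5.41e-01 5.00e-04 5.50e-02] [-0.0637  0.122 ]
326 245 [ 0.5417 -0.0082  0.0554] [-0.0637  0.1133]
326 258 [ 0.5424 -0.0164  0.055 ] [-0.0636  0.1051]
326 270 [ 0.543  -0.0246  0.054 ] [-0.0635  0.0968]
340 237 [ 0.5525 -0.0182  0.0167] [-0.0536  0.1025]
400 262 [0.5724 0.0031 0.0956] [-0.0323  0.1223]
```

Call:
arm_command --pt "0 0 0 1 0 -25 0" --pt "0 0 0 1 0 -40 0" --pt "0 0 0 1 0 -40 0" --pt "0 0 0 1 0 -40 1" --pt "0 0 0 1 0 -40 1" --pt "0 0 0 1 0 -40 1" --pt "0 0 0 4 0 -28 1" --pt "0 0 0 8.5 0.6 -16 1" --pt "0 0 0 15 1 -5 1" --pt "0 0 0 22.5 1.6 5 1"

```text
time: 7.72
tcp_pos: [0.5618, -0.0049, 0.0779]
tcp_rot: [-3.137, 0.0, 1.645]
force: [-7.9, -0.8, 1.9]
width: 0.126
```

Call:
arm_command --pt "0 0 0 9 0.6 8.5 1" --pt "0 0 0 20 1.5 15.5 1" --pt "0 0 0 31 2.3 21 1" --pt "0 0 0 44 3.2 25 1" --pt "0 0 0 56 4 26.8 1" --pt "0 0 0 66 5 27 1" --pt "0 0 0 70 5.1 26.5 1" --pt "0 0 0 70 5.1 26.5 1"

```text
time: 8.72
tcp_pos: [0.6354, 0.0007, 0.1046]
tcp_rot: [3.139, -0.0, 1.645]
force: [-0.9, -0.2, 6.4]
width: 0.126
```

```bash
python3 - <<'E'
from h import *
snap('scene','s5'); print(sense()['force'])
c=cv2.imread('pics/s5.png')[80:320,220:540]; cv2.imwrite('pics/s5a.png',cv2.resize(c,None,fx=2.5,fy=2.5,interpolation=cv2.INTER_CUBIC))
E
```

```text
[-1.64475272 -0.48693762  5.67374807]
```

View pics/s5a.png

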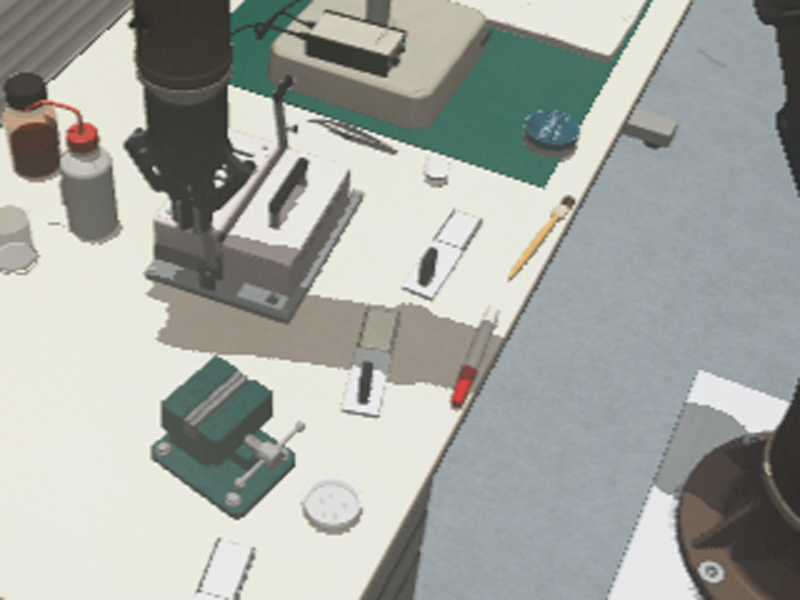

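Call:
arm_command --pt "0 0 0 0 0 0 0" --pt "0 0 0 0 0 0 0" --pt "0 0 0 0 0 50 0" --pt "0 0 0 -20 -40 90 0" --pt "0 0 0 -45 -95 80 0" --pt "0 0 0 -45 -119 60 0" --pt "0 0 0 -45 -119 50 0" --pt "0 0 0 -45 -119 50 0"

```text
time: 9.78
tcp_pos: [0.5889, -0.1167, 0.1526]
tcp_rot: [-3.14, -0.002, 1.647]
force: [0.9, 1.5, -0.8]
width: 0.498
```

```bash
python3 - <<'E'
from h import *
s,im,d=wsnap('w6'); print(s['tcp_pos'],s['tcp_rot'],s['force'],s['width'])
E
```

```text
[ 0.58887058 -0.1167307   0.15255511] [-3.13986299e+00 -1.86547522e-03  1.64698315e+00] [ 0.9043767   1.51785271 -0.81083783] 0.49834760659231
```

View pics/w6.png

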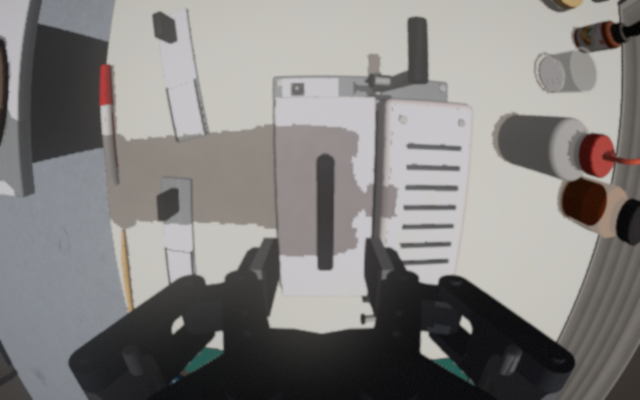

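Call:
arm_command --pt "0 0 0 1 -1 -50 0" --pt "0 0 0 1 -1 -75 0" --pt "0 0 0 1 -1 -83 0" --pt "0 0 0 1 -1 -83 1" --pt "0 0 0 1 -1 -83 1" --pt "0 0 0 1 -1 -83 1" --pt "0 0 0 1 -1 -83 1" --pt "0 0 0 1 -1 -65 1" --pt "0 0 0 1 -1 -40 1" --pt "0 0 0 1 -1 0 1" --squeeze 80

```text
time: 11.08
tcp_pos: [0.5885, -0.12, 0.1543]
tcp_rot: [-3.138, -0.0, 1.645]
force: [0.5, 0.5, -2.5]
width: 0.119
```

```bash
python3 - <<'E'
from h import *
s=sense();print(s['tcp_pos'],s['force'],s['width'])
d=np.load('pics/top0.npy')
# vice points
ys,xs=np.mgrid[178:225,250:292]
p=w('top',xs,ys,d[178:225,250:292]); m=p[...,2]>.02
q=p[m]; print(q.min(0),q.max(0),len(q))
c=w('top',272,202,d[202,272]);print(c)
E
```

```text
[ 0.5885417  -0.11996615  0.15430483] [ 0.45752621  0.54719537 -2.50400641] 0.11902076562809667
[0.3996786  0.03773649 0.03460792] [0.55717206 0.22079078 1.54351003] 713
[0.49990074 0.16019174 0.09003893]
```

Call:
arm_command --pt "0 0 0 0 0 50 1" --pt "0 0 0 0 0 95 1" --pt "0 0 0 10 50 100 1" --pt "0 0 0 20 105 100 1" --pt "0 0 0 30 160 100 1" --pt "0 0 0 45 215 100 1" --pt "0 0 0 45 270 100 1" --pt "0 0 0 45 325 100 1" --pt "0 0 0 45 355 80 1" --pt "0 0 0 45 355 50 1"

```text
time: 12.32
tcp_pos: [0.634, 0.2396, 0.2049]
tcp_rot: [3.141, -0.002, 1.65]
force: [0.7, -0.2, -2.8]
width: 0.123
```

Call:
arm_command --pt "0 0 0 0 0 -45 1" --pt "0 0 0 0 0 -85 1" --pt "0 0 0 0 0 -115 1" --pt "0 0 0 0 0 -135 1" --pt "0 0 0 0 0 -141 1" --pt "0 0 0 0 0 -143 1" --pt "0 0 0 0 0 -143 1"

```text
time: 13.2
tcp_pos: [0.6359, 0.2356, 0.0623]
tcp_rot: [3.14, -0.0, 1.645]
force: [0.7, -0.8, 0.1]
width: 0.116
```

```bash
python3 - <<'E'
from h import *
s=sense();print(s['tcp_pos'],s['force'],s['width'],s['q'])
snap('scene','s7')
c=cv2.imread('pics/s7.png')[80:380,140:460]; cv2.imwrite('pics/s7a.png',cv2.resize(c,None,fx=2,fy=2,interpolation=cv2.INTER_CUBIC))
E
```

```text
[0.63587358 0.2356357  0.06229395] [ 0.68397034 -0.78155738  0.08944636] 0.11623213481324052 [-0.17925339  0.71915666 -0.40964705  1.57303881  0.33714899  0.91800429
 -0.62989877]
```

View pics/s7a.png

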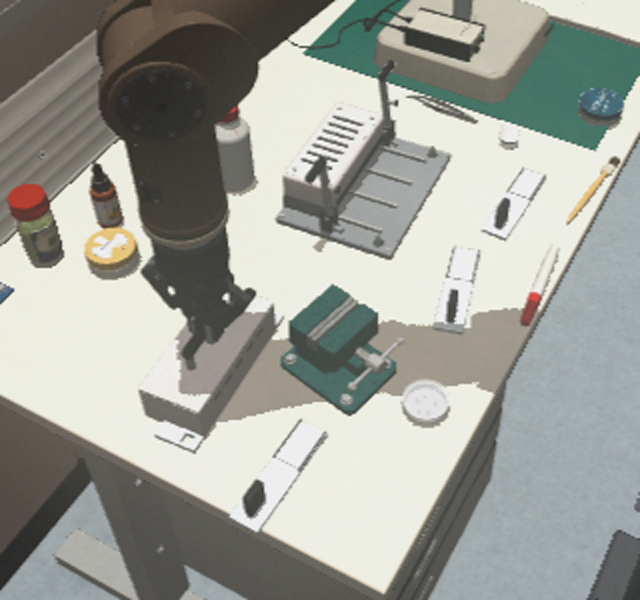

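Call:
arm_command --pt "0 0 0 0 0 0 0" --pt "0 0 0 0 0 0 0" --pt "0 0 0 0 0 50 0" --pt "0 0 0 0 0 100 0" --pt "0 0 0 -10 -40 150 0" --pt "0 0 0 -30 -90 180 0" --pt "0 0 0 -50 -140 200 0" --pt "0 0 0 -70 -200 200 0" --pt "0 0 0 -90 -260 200 0" --pt "0 0 0 -90 -320 200 0"

```text
time: 14.5
tcp_pos: [0.5438, -0.086, 0.2615]
tcp_rot: [3.141, 0.001, 1.646]
force: [1.2, -0.8, 0.1]
width: 0.504
```

Call:
arm_command --pt "0 0 0 0 -50 0 0" --pt "0 0 0 0 -70 0 0" --pt "0 0 0 0 -70 0 0" --pt "0 0 0 0 -70 0 0"

```text
time: 15.0
tcp_pos: [0.5454, -0.1522, 0.2609]
tcp_rot: [3.141, -0.001, 1.648]
force: [0.7, -0.1, -0.2]
width: 0.499
```

```bash
python3 - <<'E'
from h import *
s,im,d=wsnap('w8'); print(s['tcp_pos'],s['tcp_rot'],s['q'],s['time'])
c=cv2.imread('pics/w8.png')[0:250,140:540]; cv2.imwrite('pics/w8a.png',cv2.resize(c,None,fx=2,fy=2,interpolation=cv2.INTER_CUBIC))
E
```

```text
[ 0.54541204 -0.15224276  0.26091714] [ 3.14120004e+00 -1.15833343e-03  1.64794265e+00] [ 0.48015528  0.35120234 -0.40616432  1.6503783   0.14683064  1.17025249
  0.11592291] 15.0
```

View pics/w8a.png

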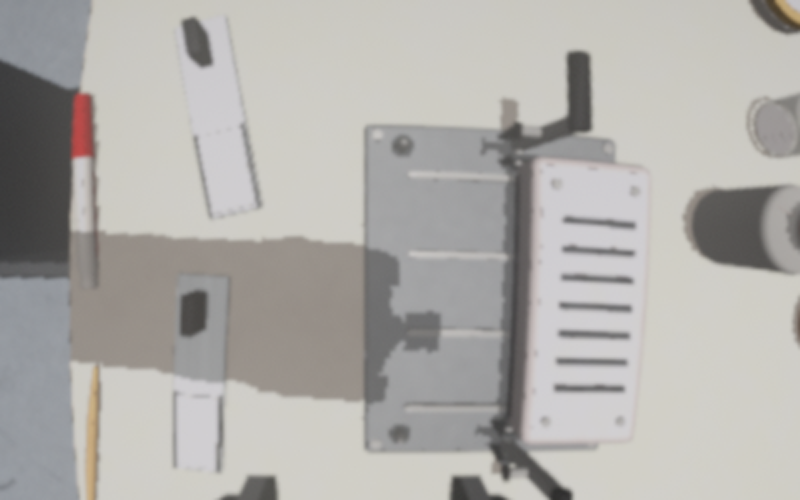

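```bash
python3 - <<'E'
from h import *
s=pickle.load(open('pics/w8.pkl','rb')); d=np.load('pics/w8.npy')
k=lambda a: np.array(a,float)/2+[140,0]
F=[((366,126),.010,(-.072,.108)),((366,451),.010,(-.072,-.108)),((613,141),.010,(.095,.108)),
((409,176),.015,(-.045,.075)),((409,254),.015,(-.045,.025)),((404,407),.015,(-.045,-.075)),((402,144),.026,(-.048,.094)),((400,432),.026,(-.048,-.094)),
((535,157),.07,(.02,.084)),((651,166),.07,(.095,.084)),((634,440),.07,(.095,-.084)),((521,441),.07,(.02,-.084))]
W=np.array([wz(s,*k(f[0]),f[1])[:2] for f in F]); L=[f[2] for f in F]
t,th,r=fit2(L,W); print(t,np.degrees(th)); print((r*1000).round(1))
t,th,r=fit2(L[:8],W[:8]); print(t,np.degrees(th)); print((r*1000).round(1))
A=k([(176,275),(229,276),(221,471),(173,469)]); B=k([(174,26),(226,14),(263,206),(212,218)])
for n,X in (('B',B),('A',A)):
    W=np.array([wz(s,u,v,.006) for u,v in X]); L=[(-.023,-.018),(-.023,.018),(.114,.018),(.114,-.018)]
    t,th,r=fit2(L,W[:,:2]);print(n,t.round(4),np.degrees(th),(r*1000).round(1))
E
```

```text
[ 0.61410981 -0.11487825] 4.421337803145137
[[-2.1  2. ]
 [-1.9 -1.1]
 [ 1.7  2.6]
 [-1.6  1.7]
 [-1.7  0.9]
 [ 0.3 -0.1]
 [ 0.4  2.2]
 [ 0.8 -5.5]
 [-1.6  2.7]
 [ 2.8  1.6]
 [ 2.4 -3.1]
 [ 0.5 -3.8]]
[ 0.61459322 -0.11528338] 4.303085848552502
[[-1.4  1.7]
 [-1.6 -1.4]
 [ 2.4  2. ]
 [-1.   1.4]
 [-1.2  0.6]
 [ 0.6 -0.4]
 [ 1.1  1.9]
 [ 1.  -5.8]]
B [0.4273 0.0351] -74.45607109684475 [[ 0.2 -0.7]
 [-0.1  1.3]
 [ 0.7  0. ]
 [-0.9 -0.6]]
A [ 0.4363 -0.1393] -90.62274787770723 [[-0.1  1.2]
 [-0.3 -0.1]
 [ 0.5 -1.7]
 [-0.   0.6]]
```

Call:
arm_command --pt "0 0 -5 -50 6 -30 0" --pt "0 0 -5 -100 13 -80 0" --pt "0 0 -5 -109 13 -140 0" --pt "0 0 -5 -109 13 -180 0" --pt "0 0 -5 -109 13 -190 0" --pt "0 0 -5 -109 13 -190 0" --pt "0 0 -5 -109 13 -190 0"

```text
time: 15.92
tcp_pos: [0.4377, -0.1415, 0.0724]
tcp_rot: [3.139, 0.001, 1.559]
force: [-0.0, 0.0, 0.7]
width: 0.503
```

```bash
python3 - <<'E'
from h import *
s,im,d=wsnap('w9'); print(s['tcp_pos'],s['tcp_rot'],s['q'],s['time'])
E
```

```text
[ 0.4377246  -0.14147473  0.07241964] [3.13867211e+00 6.28300330e-04 1.55864927e+00] [ 0.47759489  0.41406336 -0.35726028  2.12044291  0.23782996  0.64119994
 -0.05529789] 15.925
```

View pics/w9.png

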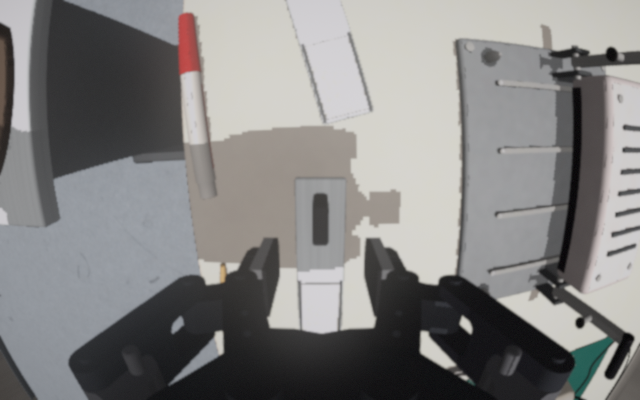

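Call:
arm_command --pt "0 0 0 -0.5 2 -40 0" --pt "0 0 0 -0.5 2 -58 0" --pt "0 0 0 -0.5 2 -62 0" --pt "0 0 0 -0.5 2 -62 0" --pt "0 0 0 -0.5 2 -62 1" --pt "0 0 0 -0.5 2 -62 1" --pt "0 0 0 -0.5 2 -62 1" --pt "0 0 0 -0.5 2 -62 1" --pt "0 0 0 -0.5 2 -40 1" --pt "0 0 0 -0.5 2 -10 1" --squeeze 80

```text
time: 17.23
tcp_pos: [0.435, -0.1395, 0.0613]
tcp_rot: [-3.14, -0.0, 1.558]
force: [0.5, -0.8, 0.1]
width: 0.101
```

```bash
sed -i 's/^T0=.*/T0=np.array([.6142,-.1155]);TH=np.radians(4.3)/' h.py; python3 - <<'E'
from h import *
s=sense(); print(s['tcp_pos'],s['tcp_rot'],s['force'],s['width'])
for y in (-.05,0,.05): print([ (U(T0,TH,x,y)*1000).round(1) for x in (-.175,-.1,-.029)])
E
```

```text
[ 0.43501665 -0.13946787  0.06130143] [-3.14034581e+00 -3.45249163e-04  1.55816372e+00] [ 0.46649771 -0.7980068   0.08958599] 0.10091462770968639
[array([ 443.4, -178.5]), array([ 518.2, -172.9]), array([ 589. , -167.5])]
[array([ 439.7, -128.6]), array([ 514.5, -123. ]), array([ 585.3, -117.7])]
[array([435.9, -78.8]), array([510.7, -73.1]), array([581.5, -67.8])]
```

Call:
arm_command --pt "0 0 8 0 -4 30 1" --pt "0 0 18 0 -8 60 1" --pt "0 0 28 0 -14 70 1" --pt "0 0 38 0 -20 70 1" --pt "0 0 48 0 -25 70 1" --pt "0 0 58 0 -30 70 1" --pt "0 0 68 0 -34 70 1" --pt "0 0 78 0 -39 60 1" --pt "0 0 88 0 -39 40 1" --pt "0 0 95 0 -39 20 1"

```text
time: 18.48
tcp_pos: [0.4355, -0.179, 0.0806]
tcp_rot: [-3.141, 0.0, -3.063]
force: [0.7, 0.2, -0.2]
width: 0.106
```

Call:
arm_command --pt "0 0 0 0 0 0 1" --pt "0 0 0 0 0 0 1"

```text
time: 18.73
tcp_pos: [0.4359, -0.1786, 0.0815]
tcp_rot: [-3.141, 0.001, -3.07]
force: [-0.6, -0.6, -1.5]
width: 0.103
```

```bash
python3 - <<'E'
from h import *
s,im,d=wsnap('w10'); print(s['tcp_pos'],s['tcp_rot'],s['q'],s['width'],s['force'])
E
```

```text
[ 0.43587476 -0.17863815  0.08152644] [-3.14134882e+00  5.17748133e-04 -3.06985385e+00] [ 0.84311448  0.49614016 -0.74441123  2.06321487  0.48721612  0.76033017
  1.43838903] 0.10320184029463611 [-0.5864095  -0.56793159 -1.48449925]
```

View pics/w10.png

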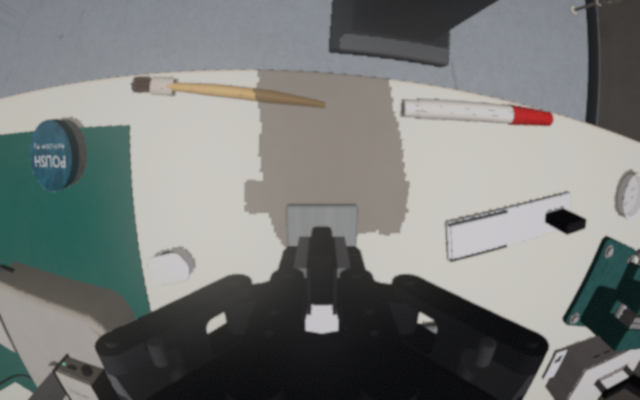

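Call:
arm_command --pt "0 0 0.3 0 0 -30 1" --pt "0 0 0.3 0 0 -50 1" --pt "0 0 0.3 0 0 -57 1" --pt "0 0 0.3 0 0 -57 1" --pt "0 0 0.3 0 0 -57 1"

```text
time: 19.4
tcp_pos: [0.4362, -0.1788, 0.0247]
tcp_rot: [-3.141, 0.001, -3.062]
force: [0.0, -0.7, -0.0]
width: 0.103
```

```bash
python3 - <<'E'
from h import *
s=sense(); print(s['tcp_pos'],s['tcp_rot'],s['width'],s['force'])
snap('scene','s11'); snap('top','t11')
c=cv2.imread('pics/s11.png')[100:250,270:420]; a=cv2.resize(c,(600,600),interpolation=cv2.INTER_CUBIC)
cv2.imwrite('pics/s11a.png',a)
E
```

```text
[ 0.43622883 -0.17875899  0.02469301] [-3.14091385e+00  1.25447975e-03 -3.06216635e+00] 0.10272071684033529 [ 0.03688235 -0.70035342 -0.03739733]
```

View pics/s11a.png

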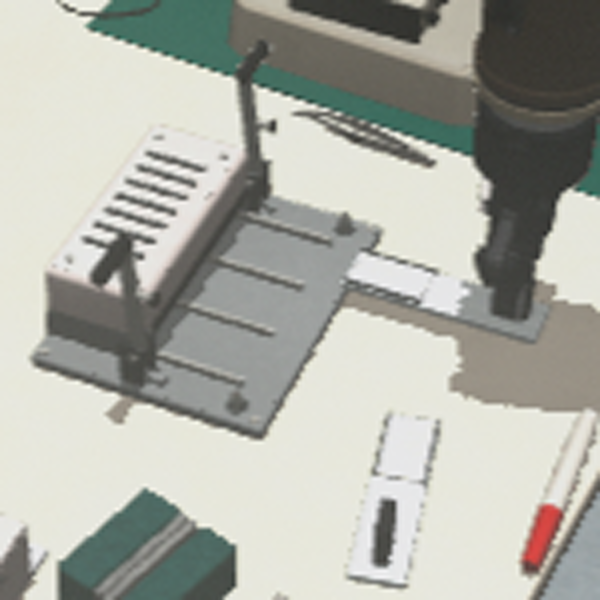

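```bash
python3 - <<'E'
from h import *
d=np.load('pics/s11.npy')
def sz(u,v,z):
    a=w('scene',u,v,1.0);o=np.array(camera_model('scene')['origin']);D=a-o;return o+D*(z-o[2])/D[2]
k=lambda u,v:(u/4+270,v/4+100)
for n,u,v,z in [('noseR',362,250,.0207),('noseL',345,290,.0207),('rail0',332,242,.015),('rail1',303,287,.015),('rail2',272,333,.015),('rail3',242,383,.015),('rearL',535,341,.0207),('rearR',549,295,.0207)]:
    p=sz(*k(u,v),z); print(n,p.round(4),(inv(T0,TH,p)*1000).round(1))
E
```

```text
noseR [ 0.5467 -0.1865  0.0207] [-72.6 -65.7]
noseL [ 0.5394 -0.1449  0.0207] [-76.8 -23.7]
rail0 [ 0.5711 -0.1898  0.015 ] [-48.6 -70.9]
rail1 [ 0.5682 -0.1395  0.015 ] [-47.7 -20.5]
rail2 [ 0.5661 -0.09    0.015 ] [-46.  29.]
rail3 [ 0.5619 -0.0399  0.015 ] [-46.5  79.3]
rearL [ 0.4082 -0.1606  0.0207] [-208.8  -29.5]
rearR [ 0.4167 -0.206   0.0207] [-203.7  -75.4]
```

Call:
arm_command --pt "0 0 0 15 1 0 1" --pt "0 0 0 30 2.2 0 1" --pt "0 0 0 45 3.4 0 1" --pt "0 0 0 60 4.5 0 1" --pt "0 0 0 75 5.6 0 1" --pt "0 0 0 90 6.7 0 1" --pt "0 0 0 105 7.9 0 1" --pt "0 0 0 120 9 0 1" --pt "0 0 0 135 10 0 1" --pt "0 0 0 140 10.4 0 1"

```text
time: 20.75
tcp_pos: [0.5768, -0.1679, 0.0238]
tcp_rot: [3.141, 0.001, -3.062]
force: [1.2, -0.4, -1.1]
width: 0.105
```

```bash
python3 - <<'E'
from h import *
s=sense(); print(s['tcp_pos'],inv(T0,TH,s['tcp_pos']),s['tcp_rot'],s['width'],s['force'],s['torque'])
snap('scene','s12')
c=cv2.imread('pics/s12.png')[100:250,270:420]; a=cv2.resize(c,(600,600),interpolation=cv2.INTER_CUBIC)
cv2.imwrite('pics/s12a.png',a)
E
```

```text
[ 0.57675776 -0.16792477  0.0238143 ] [-0.04126759 -0.04946983] [ 3.14133009e+00  6.41024329e-04 -3.06169265e+00] 0.10473652546558423 [ 1.16500667 -0.41286432 -1.13344658] [ 0.01305772  0.07115998 -0.03841788]
```

View pics/s12a.png

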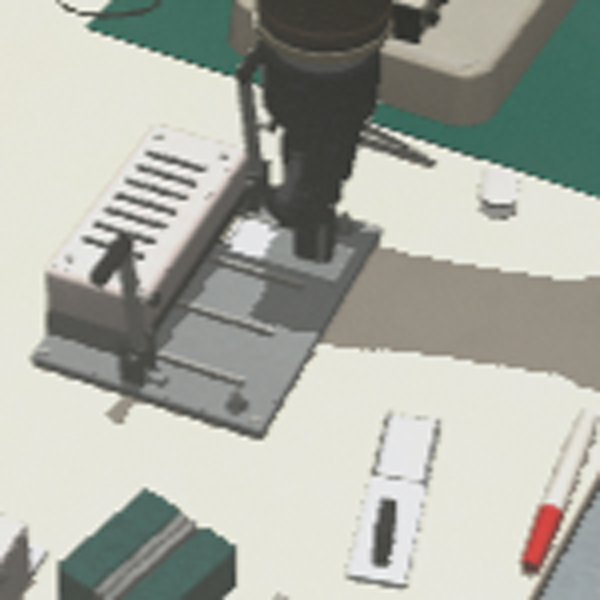

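Call:
arm_command --pt "0 0 0 3 0.2 -1.5 1" --pt "0 0 0 6 0.4 -2.5 1" --pt "0 0 0 9 0.6 -2.5 1" --pt "0 0 0 11 0.8 -2.5 1" --pt "0 0 0 13 1 -2.5 1" --pt "0 0 0 14 1 -2.5 1"

```text
time: 21.55
tcp_pos: [0.5897, -0.1671, 0.0214]
tcp_rot: [3.142, 0.0, -3.062]
force: [-0.0, 1.0, -1.5]
width: 0.107
```

Call:
arm_command --pt "0 0 0 1.5 0.1 0 1" --pt "0 0 0 3 0.2 0 1" --pt "0 0 0 4 0.3 0 1" --pt "0 0 0 4 0.3 0 1"

```text
time: 22.05
tcp_pos: [0.5911, -0.1672, 0.0205]
tcp_rot: [-3.142, -0.005, -3.062]
force: [-7.7, -0.1, 0.8]
width: 0.102
```

Call:
arm_command --pt "0 0 0 -1.5 0 -0.7 1" --pt "0 0 0 -1.5 0 -0.7 0.2" --pt "0 0 0 -1.5 0 -0.7 0.2" --pt "0 0 0 -1.5 0 -0.7 0.2" --pt "0 0 0 -1.5 0 30 0.2" --pt "0 0 0 -1.5 0 80 0.2" --pt "0 0 0 -10 0 130 0.2" --pt "0 0 0 -60 20 150 0.2" --pt "0 0 -10 -100 50 150 0" --pt "0 0 -20 -120 90 150 0"

```text
time: 23.3
tcp_pos: [0.4718, -0.0771, 0.1716]
tcp_rot: [-3.141, 0.001, 2.864]
force: [1.0, 0.4, 0.4]
width: 0.498
```

```bash
python3 - <<'E'
from h import *
s=sense(); print(s['tcp_pos'],s['tcp_rot'],s['q'])
snap('scene','s13')
c=cv2.imread('pics/s13.png')[100:300,250:450]; a=cv2.resize(c,(800,800)[:2],interpolation=cv2.INTER_CUBIC)[:600]
cv2.imwrite('pics/s13a.png',a)
E
```

```text
[ 0.47179226 -0.07707358  0.17164844] [-3.14064668e+00  5.58436357e-04  2.86430565e+00] [ 0.64051041  0.36098892 -0.74574069  1.95335706  0.3027013   0.93981283
  1.03922941]
```

View pics/s13a.png

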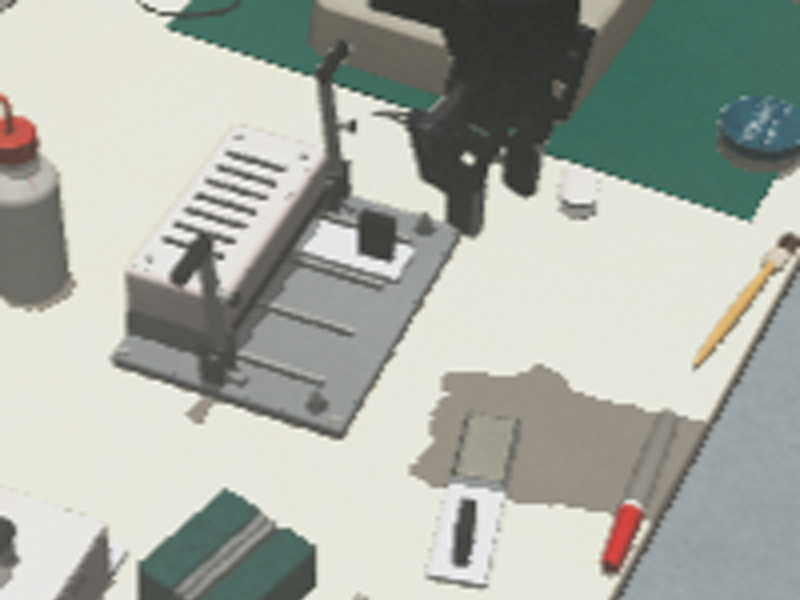

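Call:
arm_command --pt "0 0 -10 -10 20 0 0" --pt "0 0 -20 -20 50 0 0" --pt "0 0 -30 -35 90 0 0" --pt "0 0 -40 -44.5 112 0 0" --pt "0 0 -50 -44.5 112 -30 0" --pt "0 0 -58.6 -44.5 112 -70 0" --pt "0 0 -58.6 -44.5 112 -100 0" --pt "0 0 -58.6 -44.5 112 -100 0"

```text
time: 24.35
tcp_pos: [0.4279, 0.0352, 0.0701]
tcp_rot: [-3.138, -0.001, 1.851]
force: [-0.7, 0.0, -0.2]
width: 0.501
```

```bash
python3 - <<'E'
from h import *
s,im,d=wsnap('w14'); print(s['tcp_pos'],s['tcp_rot'])
E
```

```text
[0.42789201 0.03524241 0.07007885] [-3.13818599e+00 -8.91271559e-04  1.85138148e+00]
```

View pics/w14.png

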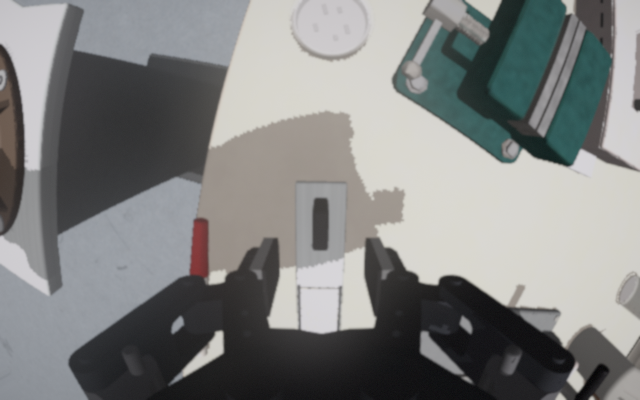

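Call:
arm_command --pt "0 0 0 0 0 -40 0" --pt "0 0 0 0 0 -56 0" --pt "0 0 0 0 0 -60 0" --pt "0 0 0 0 0 -60 0" --pt "0 0 0 0 0 -60 1" --pt "0 0 0 0 0 -60 1" --pt "0 0 0 0 0 -60 1" --pt "0 0 0 0 0 -60 1" --pt "0 0 0 0 0 -40 1" --pt "0 0 0 0 0 -10 1"

```text
time: 25.65
tcp_pos: [0.4284, 0.0351, 0.0617]
tcp_rot: [-3.14, -0.0, 1.85]
force: [0.5, -0.6, -0.1]
width: 0.096
```

```bash
python3 - <<'E'
from h import *
s=sense(); print(s['tcp_pos'],s['tcp_rot'],np.degrees(s['tcp_rot'][2]),s['width'])
E
```

```text
[0.42840811 0.03505013 0.06169747] [-3.14004905e+00 -3.77102286e-04  1.84972948e+00] 105.98169237555292 0.09580222758051875
```

Call:
arm_command --pt "0 0 6 0 -10 30 1" --pt "0 0 16 2 -35 60 1" --pt "0 0 26 4 -60 70 1" --pt "0 0 36 5 -85 70 1" --pt "0 0 46 6 -110 70 1" --pt "0 0 56 8 -135 70 1" --pt "0 0 66 8 -155 60 1" --pt "0 0 76 8 -164 40 1" --pt "0 0 78.4 8 -164 10 1" --pt "0 0 78.4 8 -164 -20 1"

```text
time: 26.9
tcp_pos: [0.437, -0.1294, 0.0407]
tcp_rot: [-3.141, 0.0, -3.066]
force: [0.3, -0.8, -2.0]
width: 0.102
```

Call:
arm_command --pt "0 0 0 0 0 -14 1" --pt "0 0 0 0 0 -18 1" --pt "0 0 0 0 0 -18 1"

```text
time: 27.28
tcp_pos: [0.4375, -0.1289, 0.0239]
tcp_rot: [-3.141, 0.001, -3.065]
force: [0.7, 0.1, -0.8]
width: 0.103
```

```bash
python3 - <<'E'
from h import *
s,im,d=wsnap('w15'); print(s['tcp_pos'],np.degrees(s['tcp_rot']),inv(T0,TH,s['tcp_pos']),s['width'],s['force'])
snap('scene','s15')
c=cv2.imread('pics/s15.png')[100:250,270:420]; a=cv2.resize(c,(600,600),interpolation=cv2.INTER_CUBIC)
b=cv2.imread('pics/w15.png')[150:350,220:420]; b=cv2.resize(b,(200,200))
a[400:,400:]=b
cv2.imwrite('pics/s15a.png',a)
E
```

```text
[ 0.43748986 -0.12886205  0.02389182] [-1.79978909e+02  3.64854384e-02 -1.75616392e+02] [-1.77214595e-01 -7.49387615e-05] 0.10325248469968054 [ 0.72470605  0.11647936 -0.84463215]
```

View pics/s15a.png

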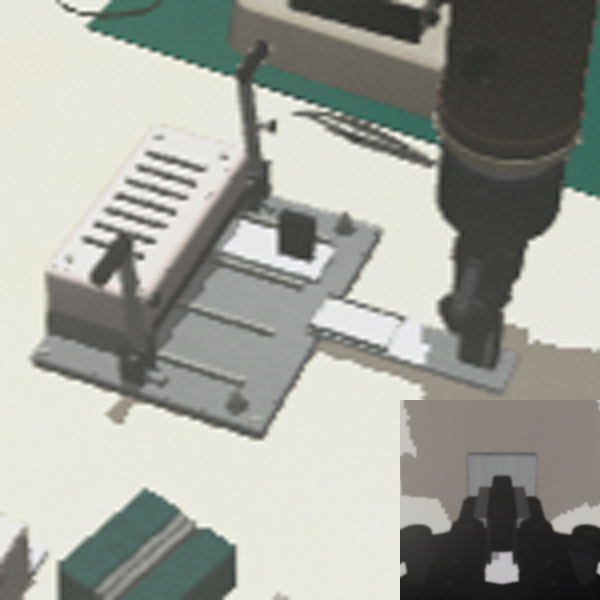

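Call:
arm_command --pt "0 0 0 15 1 0 1" --pt "0 0 0 30 2.2 0 1" --pt "0 0 0 45 3.4 0 1" --pt "0 0 0 60 4.5 0 1" --pt "0 0 0 75 5.6 0 1" --pt "0 0 0 90 6.7 0 1" --pt "0 0 0 105 7.9 0 1" --pt "0 0 0 120 9 0 1" --pt "0 0 0 132 9.9 0 1" --pt "0 0 0 136 10.2 0 1"

```text
time: 28.62
tcp_pos: [0.5739, -0.1184, 0.0233]
tcp_rot: [3.141, 0.0, -3.065]
force: [0.5, -0.4, -1.2]
width: 0.106
```

Call:
arm_command --pt "0 0 0 3 0.2 -1.5 1" --pt "0 0 0 6 0.4 -2.5 1" --pt "0 0 0 9 0.6 -2.5 1" --pt "0 0 0 11 0.8 -2.5 1" --pt "0 0 0 13 1 -2.5 1" --pt "0 0 0 14.5 1.1 -2.5 1" --pt "0 0 0 16 1.2 -2.5 1" --pt "0 0 0 17 1.3 -2.5 1"

```text
time: 29.62
tcp_pos: [0.5871, -0.1179, 0.0223]
tcp_rot: [-3.14, -0.005, -3.066]
force: [-20.0, -0.3, 29.7]
width: 0.105
```

```bash
python3 - <<'E'
from h import *
s=sense(); print(s['tcp_pos'],np.degrees(s['tcp_rot']),inv(T0,TH,s['tcp_pos']),s['width'],s['force'])
E
```

```text
[ 0.58706149 -0.11785781  0.02229977] [-179.88235955   -0.28849554 -175.64036697] [-0.02723891 -0.00031636] 0.10521143468414748 [-19.97367093  -0.25408225  29.67019809]
```

Call:
arm_command --pt "0 0 0 -2 0 1.2 1" --pt "0 0 0 -2 0 1.2 1" --pt "0 0 0 -2 0 1.2 0.2" --pt "0 0 0 -2 0 1.2 0.2" --pt "0 0 0 -2 0 1.2 0.2" --pt "0 0 0 -2 0 40 0.2" --pt "0 0 0 -2 0 90 0.2" --pt "0 0 0 -10 0 140 0.2" --pt "0 0 0 -60 20 160 0.2" --pt "0 0 -10 -100 60 170 0"

```text
time: 30.88
tcp_pos: [0.4893, -0.0579, 0.1916]
tcp_rot: [-3.142, 0.001, 3.037]
force: [0.7, 1.5, -0.7]
width: 0.5
```

```bash
python3 - <<'E'
from h import *
s=sense(); print(s['tcp_pos'],np.degrees(s['tcp_rot']),s['q'])
snap('scene','s16');snap('top','t16')
c=cv2.imread('pics/s16.png')[100:380,250:450]; a=cv2.resize(c,None,fx=2.1,fy=2.1,interpolation=cv2.INTER_CUBIC)
cv2.imwrite('pics/s16a.png',a)
c=cv2.imread('pics/top0.png')[180:255,200:300];c2=cv2.imread('pics/t16.png')[180:255,200:300]
cv2.imwrite('pics/t16a.png',np.vstack([cv2.resize(x,None,fx=4,fy=4,interpolation=cv2.INTER_CUBIC) for x in (c,c2)]))
E
```

```text
[ 0.48933904 -0.05788239  0.19163048] [-1.79998248e+02  7.52144091e-02  1.74023286e+02] [ 0.67085495  0.38905924 -0.85437003  1.8914235   0.34425479  1.01336373
  1.13454147]
```

View pics/s16a.png

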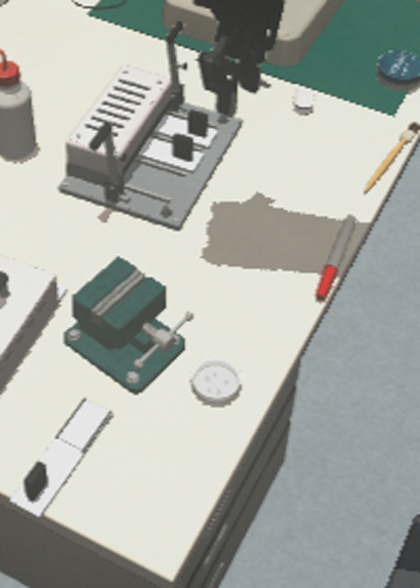

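View pics/t16a.png

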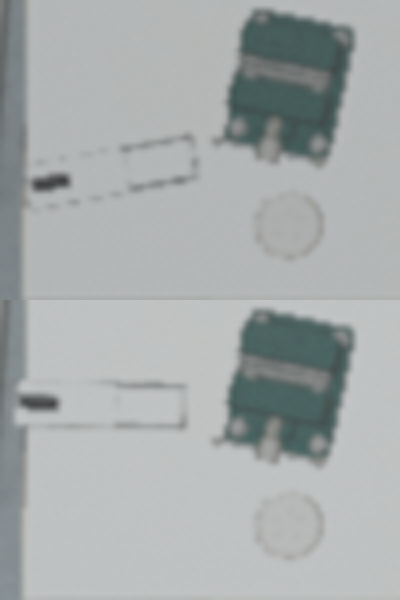

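```bash
python3 - <<'E'
from h import *
def tz(u,v,z):
    a=w('top',u,v,1.0);o=np.array(camera_model('top')['origin']);D=a-o;return o+D*(z-o[2])/D[2]
k=lambda u,v:(u/4+200,v/4+180)
for n,u,v,z in [('fin',39,103,.04),('rearL',18,383-300,.006),('rearR',16,423-300,.006),('noseL',185,386-300,.006),('noseR',185,428-300,.006),('A',0,0,0)]:
    print(n,tz(*k(u,v),z).round(4))
E
```

```text
fin [0.4914 0.3604 0.04  ]
rearL [0.5097 0.3849 0.006 ]
rearR [0.4774 0.3859 0.006 ]
noseL [0.5073 0.2504 0.006 ]
noseR [0.4733 0.25   0.006 ]
A [0.5778 0.4021 0.    ]
```

Call:
arm_command --pt "0 0 -10 0 40 20 0" --pt "0 0 -20 0 85 20 0" --pt "0 0 -30 0 130 20 0" --pt "0 0 -40 0 180 20 0" --pt "0 0 -50 0 230 20 0" --pt "0 0 -60 0 280 20 0" --pt "0 0 -70 0 330 0 0" --pt "0 0 -80 2 380 -20 0" --pt "0 0 -85 2 410 -40 0" --pt "0 0 -85 2 418 -60 0"

```text
time: 32.22
tcp_pos: [0.4913, 0.3632, 0.1298]
tcp_rot: [-3.141, -0.001, 1.564]
force: [-1.2, -0.2, -0.7]
width: 0.499
```

Call:
arm_command --pt "0 0 0 0 0 -20 0" --pt "0 0 0 0 0 -30 0" --pt "0 0 0 0 0 -30 0"

```text
time: 32.6
tcp_pos: [0.4922, 0.3593, 0.1002]
tcp_rot: [-3.141, 0.001, 1.56]
force: [-0.4, -0.6, 0.3]
width: 0.503
```

```bash
python3 - <<'E'
from h import *
s,im,d=wsnap('w17'); print(s['tcp_pos'],np.degrees(s['tcp_rot']),s['q'],s['time'])
E
```

```text
[0.49224176 0.35931405 0.10017596] [-1.79950477e+02  7.04531427e-02  8.93582518e+01] [-0.37429964  0.59996066 -0.50876134  1.72231056  0.35502262  0.91367224
 -1.04003942] 32.6
```

View pics/w17.png

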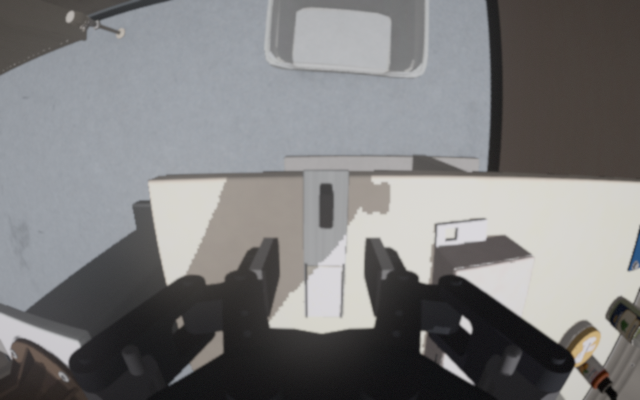

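```bash
python3 - <<'E'
from h import *
s=pickle.load(open('pics/w17.pkl','rb'))
X=[(304,171),(348.5,170.5),(344,318),(304.5,317)]
W=np.array([wz(s,u,v,.006) for u,v in X]); L=[(-.023,-.018),(-.023,.018),(.114,.018),(.114,-.018)]
t,th,r=fit2(L,W[:,:2]);print(t.round(4),np.degrees(th),(r*1000).round(1)); print(W)
print(wz(s,320,206,.04),wz(s,326,206,.04))
E
```

```text
[0.4949 0.3618] -91.13310700449652 [[-0.7  0.3]
 [ 0.8 -0.5]
 [-0.5  0.6]
 [ 0.4 -0.4]]
[[0.47805217 0.38483738 0.006     ]
 [0.51257657 0.38486868 0.006     ]
 [0.51108251 0.24685821 0.006     ]
 [0.47419275 0.2485737  0.006     ]]
[0.49039229 0.36634022 0.04      ] [0.49448269 0.36629307 0.04      ]
```

Call:
arm_command --pt "0 0 -0.5 2.5 2.5 -40 0" --pt "0 0 -0.5 2.5 2.5 -75 0" --pt "0 0 -0.5 2.5 2.5 -89.5 0" --pt "0 0 -0.5 2.5 2.5 -89.5 0" --pt "0 0 -0.5 2.5 2.5 -89.5 1" --pt "0 0 -0.5 2.5 2.5 -89.5 1" --pt "0 0 -0.5 2.5 2.5 -89.5 1" --pt "0 0 -0.5 2.5 2.5 -89.5 1" --pt "0 0 -0.5 2.5 2.5 -65 1" --pt "0 0 -0.5 2.5 2.5 -20 1"

```text
time: 33.9
tcp_pos: [0.4938, 0.3622, 0.0807]
tcp_rot: [-3.139, 0.002, 1.551]
force: [0.3, 0.1, -0.7]
width: 0.099
```

```bash
python3 - <<'E'
from h import *
s,im,d=wsnap('w18'); print(s['tcp_pos'],np.degrees(s['tcp_rot']),s['width'],s['force'])
E
```

```text
[0.49377937 0.36222189 0.08071111] [-1.79878872e+02  1.07280724e-01  8.88770295e+01] 0.09877891068958267 [ 0.29714431  0.05773437 -0.65445942]
```

View pics/w18.png

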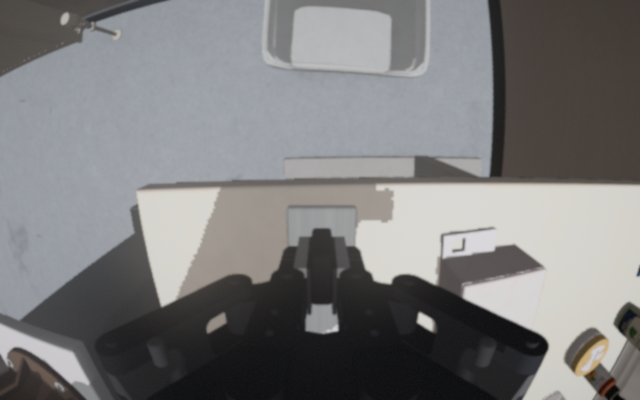

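Call:
arm_command --pt "0 0 5 0 -10 40 1" --pt "0 0 15 -5 -40 70 1" --pt "0 0 25 -15 -90 75 1" --pt "0 0 35 -25 -140 75 1" --pt "0 0 45 -35 -190 75 1" --pt "0 0 55 -45 -240 75 1" --pt "0 0 65 -57 -290 75 1" --pt "0 0 75 -57 -340 75 1" --pt "0 0 85 -57 -390 60 1" --pt "0 0 95.4 -57 -430 30 1"

```text
time: 35.2
tcp_pos: [0.4386, -0.0695, 0.1116]
tcp_rot: [-3.139, 0.004, -3.063]
force: [0.1, -0.1, -1.0]
width: 0.102
```

Call:
arm_command --pt "0 0 0 0 -11 -30 1" --pt "0 0 0 0 -11 -70 1" --pt "0 0 0 0 -11 -84 1" --pt "0 0 0 0 -11 -86 1" --pt "0 0 0 0 -11 -86 1"

```text
time: 35.83
tcp_pos: [0.4384, -0.0776, 0.0259]
tcp_rot: [-3.141, 0.002, -3.066]
force: [0.5, 0.2, -1.3]
width: 0.098
```

```bash
python3 - <<'E'
from h import *
s,im,d=wsnap('w19'); print(s['tcp_pos'],np.degrees(s['tcp_rot']),inv(T0,TH,s['tcp_pos']),s['width'],s['force'])
snap('scene','s19')
c=cv2.imread('pics/s19.png')[100:250,270:420]; a=cv2.resize(c,(600,600),interpolation=cv2.INTER_CUBIC)
b=cv2.imread('pics/w19.png')[150:350,220:420]; b=cv2.resize(b,(200,200))
a[400:,400:]=b
cv2.imwrite('pics/s19a.png',a)
E
```

```text
[ 0.43842942 -0.07759325  0.02586839] [-1.79976847e+02  9.04793697e-02 -1.75697278e+02] [-0.17243361  0.05097911] 0.0975900036556774 [ 0.47123455  0.17197888 -1.28735657]
```

View pics/s19a.png

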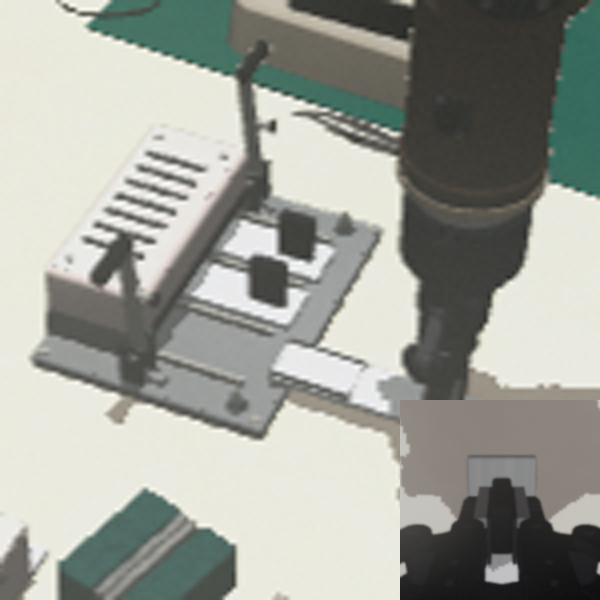

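Call:
arm_command --pt "0 0 0 15 0.5 -1 1" --pt "0 0 0 30 1.5 -1.5 1" --pt "0 0 0 45 2.5 -1.5 1" --pt "0 0 0 60 3.6 -1.5 1" --pt "0 0 0 75 4.7 -1.5 1" --pt "0 0 0 90 5.8 -1.5 1" --pt "0 0 0 105 7 -1.5 1" --pt "0 0 0 118 8 -1.5 1" --pt "0 0 0 128 8.7 -1.5 1" --pt "0 0 0 131 9 -1.5 1"

```text
time: 37.17
tcp_pos: [0.5692, -0.0688, 0.0233]
tcp_rot: [3.141, 0.0, -3.067]
force: [0.2, -0.0, -0.7]
width: 0.1
```

Call:
arm_command --pt "0 0 0 3 0.2 -1 1" --pt "0 0 0 6 0.4 -1.5 1" --pt "0 0 0 9 0.6 -1.5 1" --pt "0 0 0 11 0.8 -1.5 1" --pt "0 0 0 13 1 -1.5 1" --pt "0 0 0 14.5 1.1 -1.5 1" --pt "0 0 0 16 1.2 -1.5 1" --pt "0 0 0 17 1.3 -1.5 1"

```text
time: 38.17
tcp_pos: [0.5818, -0.0679, 0.0229]
tcp_rot: [-3.139, -0.006, -3.067]
force: [-20.8, -1.9, 30.1]
width: 0.105
```

```bash
python3 - <<'E'
from h import *
s=sense(); print(s['tcp_pos'],np.degrees(s['tcp_rot']),inv(T0,TH,s['tcp_pos']),s['width'],s['force'])
E
```

```text
[ 0.58175671 -0.0678674   0.02287502] [-179.87832111   -0.36398472 -175.70900518] [-0.02878053  0.04993108] 0.1048915524676161 [-20.78843288  -1.93354842  30.12671595]
```

Call:
arm_command --pt "0 0 0 -2 0 1.2 1" --pt "0 0 0 -1 0 1.2 1" --pt "0 0 0 0 0 1.2 1" --pt "0 0 0 1 0.1 1.2 1" --pt "0 0 0 1 0.1 1.2 1"

```text
time: 38.8
tcp_pos: [0.5818, -0.0679, 0.0229]
tcp_rot: [-3.14, -0.008, -3.067]
force: [-19.0, -1.7, 19.3]
width: 0.106
```

```bash
python3 - <<'E'
from h import *
s=sense(); print(s['tcp_pos'],np.degrees(s['tcp_rot']),inv(T0,TH,s['tcp_pos']),s['width'],s['force'])
E
```

```text
[ 0.58175539 -0.06791799  0.02292318] [-179.89657879   -0.48036995 -175.69873711] [-0.02878565  0.04988073] 0.10603124617722023 [-19.02031919  -1.6961718   19.26041582]
```

Call:
arm_command --pt "0 0 0 -2.5 0 0.8 1" --pt "0 0 0 -2.5 0 0.8 0.2" --pt "0 0 0 -2.5 0 0.8 0.2" --pt "0 0 0 -2.5 0 0.8 0.2" --pt "0 0 0 -2.5 0 40 0.2" --pt "0 0 0 -2.5 0 90 0.2" --pt "0 0 0 -10 -10 140 0.2" --pt "0 0 -10 -30 -30 190 0.2" --pt "0 0 -20 -40 -60 220 0" --pt "0 0 -30 -40 -90 220 0"

```text
time: 40.05
tcp_pos: [0.5475, -0.1582, 0.2462]
tcp_rot: [3.141, 0.005, 2.687]
force: [-0.4, -0.6, -0.5]
width: 0.498
```

Call:
arm_command --pt "0 0 -10 0 0 0 0" --pt "0 0 -20 0 0 0 0" --pt "0 0 -30 0 0 0 0" --pt "0 0 -40 0 0 0 0" --pt "0 0 -50 0 0 0 0" --pt "0 0 -60 0 0 0 0" --pt "0 0 -60 0 0 0 0" --pt "0 0 -60 0 0 0 0"

```text
time: 41.05
tcp_pos: [0.5466, -0.1574, 0.243]
tcp_rot: [3.142, 0.0, 1.649]
force: [0.4, -0.6, 0.3]
width: 0.503
```

```bash
python3 - <<'E'
from h import *
s,im,d=wsnap('w20'); print(s['tcp_pos'],np.degrees(s['tcp_rot']),s['time'])
c=cv2.imread('pics/w20.png')[0:300,200:520]; cv2.imwrite('pics/w20a.png',cv2.resize(c,None,fx=2,fy=2,interpolation=cv2.INTER_CUBIC))
snap('top','t20'); c=cv2.imread('pics/t20.png')[120:260,200:430]; cv2.imwrite('pics/t20a.png',cv2.resize(c,None,fx=3.4,fy=3.4,interpolation=cv2.INTER_CUBIC))
E
```

```text
[ 0.54663438 -0.15736691  0.24302677] [1.79996173e+02 1.38478774e-03 9.45064524e+01] 41.05
```

View pics/w20a.png

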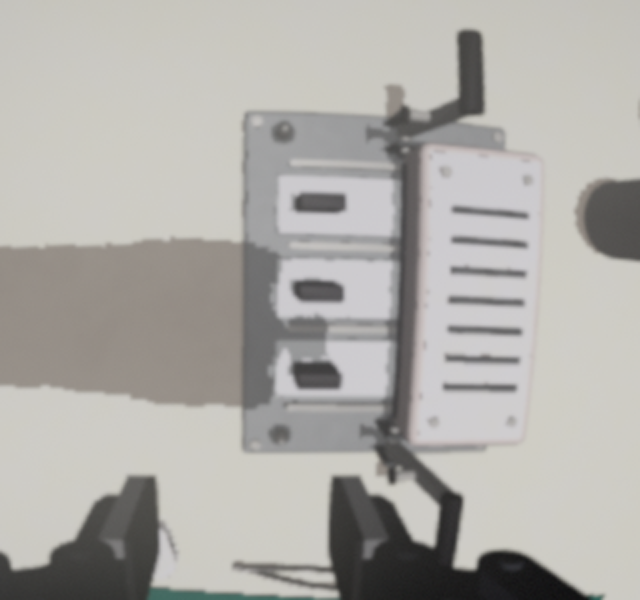

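View pics/t20a.png

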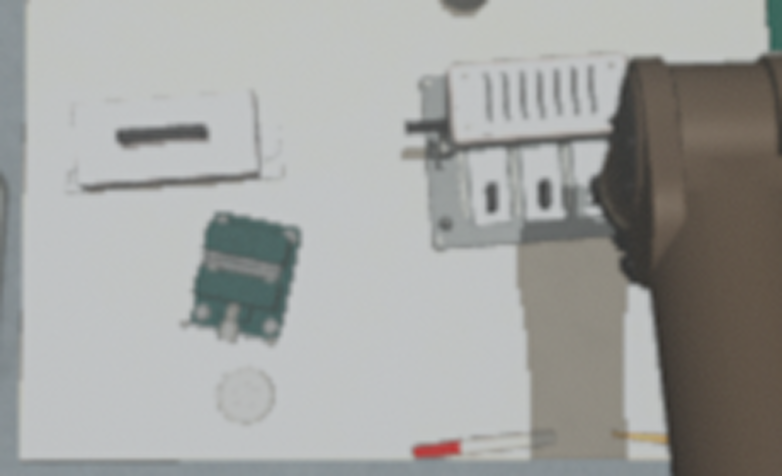

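```bash
python3 - <<'E'
from h import *
s=pickle.load(open('pics/w20.pkl','rb'))
k=lambda a: np.array(a,float)/2+[200,0]
F=[((246,113),.010,(-.072,.108)),((243,450),.010,(-.072,-.108)),((505,128),.010,(.095,.108)),((283,131),.026,(-.048,.094)),((280,432),.026,(-.048,-.094))]
W=np.array([wz(s,*k(f[0]),f[1])[:2] for f in F]); t,th,r=fit2([f[2] for f in F],W); print(t,np.degrees(th),(r*1000).round(1))
for p in [(279,176),(278,234),(278,259),(277,318),(275,341),(274,398)]:
    print((inv(t,th,wz(s,*k(p),.016))*1000).round(1))
E
```

```text
[ 0.6142974  -0.11466479] 4.146619954812834 [[-1.9  3.1]
 [-0.9 -2.1]
 [ 1.   1.2]
 [ 1.   3.1]
 [ 0.8 -5.4]]
[-50.8  65.3]
[-51.1  30.5]
[-50.9  15.5]
[-51. -20.]
[-52. -34.]
[-52.  -69.7]
```

Call:
arm_command --pt "0 0 0 5 50 0 0" --pt "0 0 0 15 110 0 0" --pt "0 0 0 30 170 0 0" --pt "0 0 0 50 230 0 0" --pt "0 0 0 70 290 0 0" --pt "0 0 0 89 350 -30 0" --pt "0 0 0 89 393 -70 0" --pt "0 0 0 89 393 -90 0" --pt "0 0 0 89 393 -90 0" --pt "0 0 0 89 393 -90 0"

```text
time: 42.4
tcp_pos: [0.6364, 0.2346, 0.1541]
tcp_rot: [3.14, -0.0, 1.644]
force: [-0.0, -0.7, 0.6]
width: 0.499
```

```bash
python3 - <<'E'
from h import *
s,im,d=wsnap('w21'); print(s['tcp_pos'],np.degrees(s['tcp_rot']),s['time'])
E
```

```text
[0.63643334 0.23463503 0.15410443] [ 1.79929132e+02 -2.10474736e-03  9.42191745e+01] 42.4
```

View pics/w21.png

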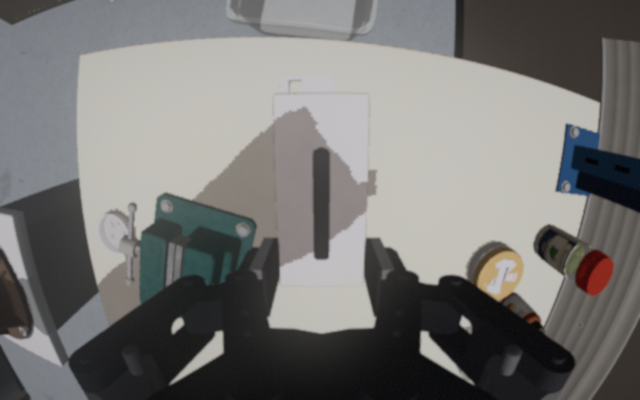

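```bash
python3 - <<'E'
from h import *
s=pickle.load(open('pics/w21.pkl','rb'))
for p in [(321,149.5),(321,259)]: print(wz(s,*p,.084).round(4))
for p in [(274,94),(369,94),(366,286),(279,285)]: print(wz(s,*p,.052).round(4))
s=pickle.load(open('pics/w6.pkl','rb'))
for p in [(325,154),(325,269)]: print(wz(s,*p,.094).round(4))
E
```

```text
[0.632  0.2791 0.084 ]
[0.638 0.197 0.084]
[0.5923 0.3177 0.052 ]
[0.6665 0.3232 0.052 ]
[0.6824 0.1563 0.052 ]
[0.6028 0.1516 0.052 ]
[ 0.5869 -0.0738  0.094 ]
[ 0.5935 -0.1566  0.094 ]
```

Call:
arm_command --pt "0 0 0 0 0 -50 0" --pt "0 0 0 0 0 -85 0" --pt "0 0 0 0 0 -93 0" --pt "0 0 0 0 0 -93 0" --pt "0 0 0 0 0 -93 1" --pt "0 0 0 0 0 -93 1" --pt "0 0 0 0 0 -93 1" --pt "0 0 0 0 0 -93 1" --pt "0 0 0 0 0 -70 1" --pt "0 0 0 0 0 -30 1" --squeeze 90

```text
time: 43.7
tcp_pos: [0.6347, 0.2349, 0.1228]
tcp_rot: [-3.139, 0.001, 1.646]
force: [0.5, -0.3, -1.5]
width: 0.118
```

Call:
arm_command --pt "0 0 0 0 0 50 1" --pt "0 0 0 0 0 100 1" --pt "0 0 0 -5 -20 130 1" --pt "0 0 0 -10 -70 135 1" --pt "0 0 0 -20 -120 135 1" --pt "0 0 0 -30 -170 135 1" --pt "0 0 0 -40 -220 135 1" --pt "0 0 0 -45 -270 135 1" --pt "0 0 0 -45 -320 135 1" --pt "0 0 0 -45 -355 120 1"

```text
time: 44.95
tcp_pos: [0.5909, -0.1224, 0.2445]
tcp_rot: [3.139, 0.002, 1.643]
force: [0.5, -0.6, -2.0]
width: 0.121
```

Call:
arm_command --pt "0 0 0 0 0 -50 1" --pt "0 0 0 0 0 -100 1" --pt "0 0 0 0 0 -135 1" --pt "0 0 0 0 0 -145 1" --pt "0 0 0 0 0 -145 1" --pt "0 0 0 0 0 -145 1"

```text
time: 45.7
tcp_pos: [0.5919, -0.1195, 0.0999]
tcp_rot: [3.139, 0.001, 1.645]
force: [0.4, -0.2, -1.2]
width: 0.12
```

```bash
python3 - <<'E'
from h import *
s,im,d=wsnap('w22'); print(s['tcp_pos'],np.degrees(s['tcp_rot']),s['time'],inv(T0,TH,s['tcp_pos']),s['width'],s['force'])
snap('scene','s22')
c=cv2.imread('pics/s22.png')[100:230,270:400]; a=cv2.resize(c,(600,600),interpolation=cv2.INTER_CUBIC)
cv2.imwrite('pics/s22a.png',a)
E
```

```text
[ 0.59186408 -0.11946949  0.09994306] [1.79831544e+02 3.94128536e-02 9.42678798e+01] 45.7 [-0.02257067 -0.0022836 ] 0.11950037538427856 [ 0.35416308 -0.17645544 -1.24436884]
```

View pics/s22a.png

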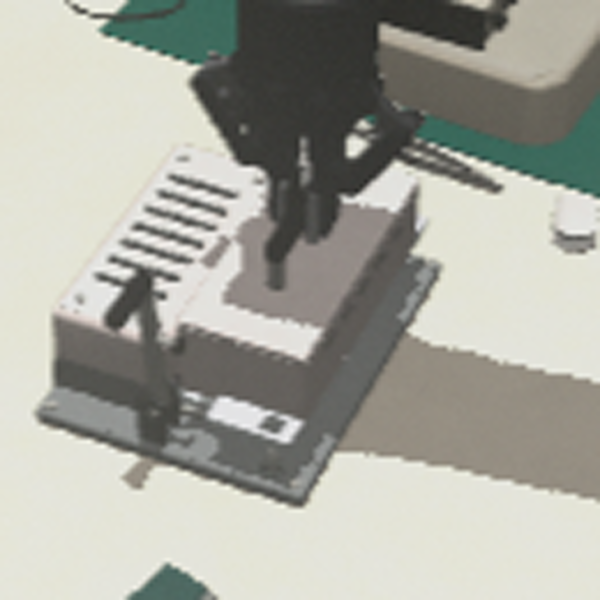

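View pics/w22.png

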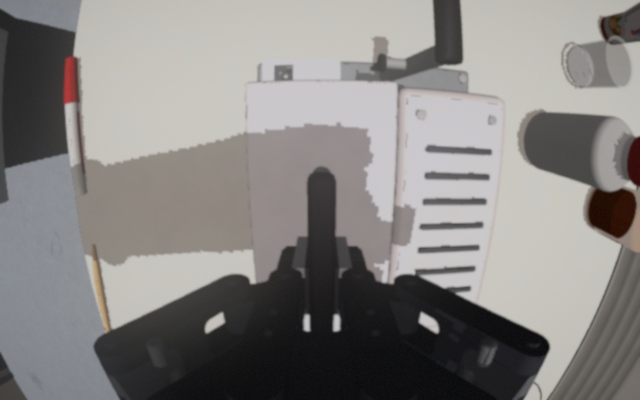

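```bash
python3 - <<'E'
from h import *
c=cv2.imread('pics/w22.png')[50:100,240:340]; a=cv2.resize(c,None,fx=7,fy=7,interpolation=cv2.INTER_CUBIC)
cv2.imwrite('pics/w22a.png',a)
s=pickle.load(open('pics/w22.pkl','rb'))
P=U(T0,TH,-.048,.094); 
E
```

```text
(no output)
```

View pics/w22a.png

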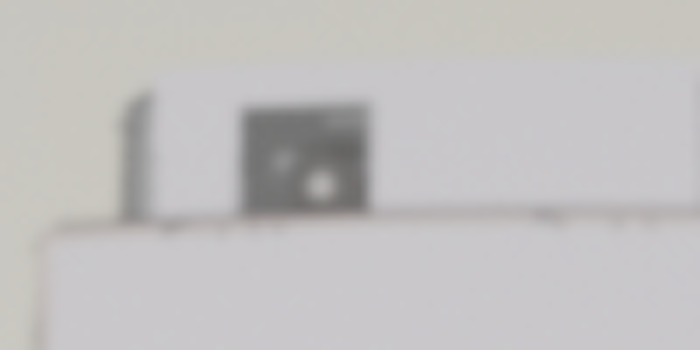

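```bash
python3 - <<'E'
from h import *
s=pickle.load(open('pics/w22.pkl','rb'))
k=lambda u,v:(u/7+240,v/7+50)
a=wz(s,*k(242,105),.046);b=wz(s,*k(368,105),.046);p=wz(s,*k(320,185),.026)
for q in (a,b,p): print(q.round(4),(inv(T0,TH,q)*1000).round(1))
E
```

```text
[ 0.5543 -0.0211  0.046 ] [-52.7  98.7]
[ 0.5657 -0.0206  0.046 ] [-41.3  98.2]
[ 0.5595 -0.0257  0.026 ] [-47.8  93.7]
```

Call:
arm_command --pt "0 0 0 -1 1 -4 1" --pt "0 0 0 -1 1 -10 1" --pt "0 0 0 -1 1 -16 1" --pt "0 0 0 -1 1 -22 1" --pt "0 0 0 -1 1 -27 1" --pt "0 0 0 -1 1 -29 1" --pt "0 0 0 -1 1 -30 1" --pt "0 0 0 -1 1 -30 1"

```text
time: 46.8
tcp_pos: [0.59, -0.1185, 0.0718]
tcp_rot: [3.14, 0.002, 1.645]
force: [-15.1, -0.6, 40.5]
width: 0.123
```

Call:
arm_command --pt "0 0 0 0 0 1.2 1" --pt "0 0 0 0 0 1.2 1"

```text
time: 47.05
tcp_pos: [0.5898, -0.1185, 0.0719]
tcp_rot: [3.14, 0.001, 1.645]
force: [-11.4, 0.2, 28.3]
width: 0.117
```

```bash
python3 - <<'E'
from h import *
s,im,d=wsnap('w23'); print(s['tcp_pos'],s['force'],s['width'])
c=cv2.imread('pics/w23.png')[30:330,220:520]; a=cv2.resize(c,None,fx=2,fy=2,interpolation=cv2.INTER_CUBIC); cv2.imwrite('pics/w23a.png',a)
snap('scene','s23')
c=cv2.imread('pics/s23.png')[100:230,270:400]; a=cv2.resize(c,(600,600),interpolation=cv2.INTER_CUBIC)
cv2.imwrite('pics/s23a.png',a)
E
```

```text
[ 0.58983488 -0.11846603  0.0718606 ] [-11.37026555   0.21265294  28.2567327 ] 0.11725689486248021
```

View pics/s23a.png

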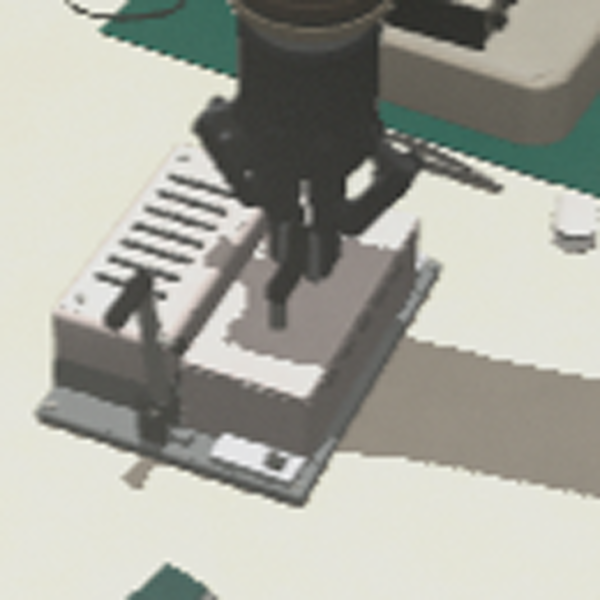

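View pics/w23a.png

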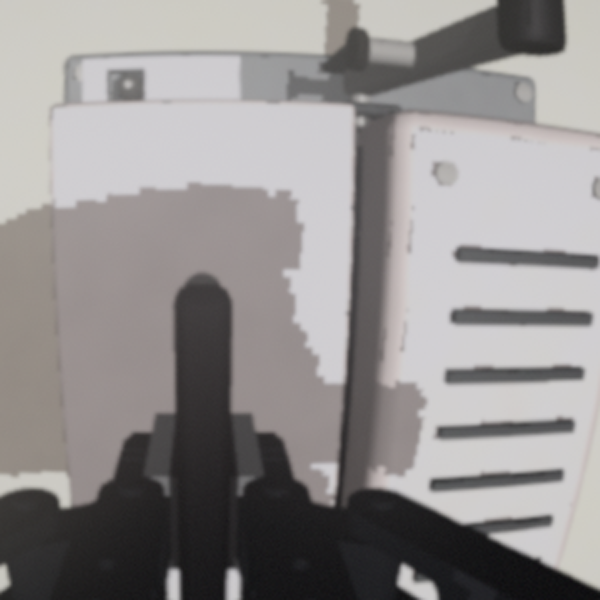

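Call:
arm_command --pt "0 0 0 0 0 2 1" --pt "0 0 0 0 0 2 0" --pt "0 0 0 0 0 2 0" --pt "0 0 0 0 0 2 0" --pt "0 0 0 0 0 40 0" --pt "0 0 0 0 0 90 0" --pt "0 0 0 20 -40 120 0" --pt "0 0 0 45 -90 120 0" --pt "0 0 0 62 -112 110 0" --pt "0 0 0 62 -112 90 0"

```text
time: 48.4
tcp_pos: [0.6525, -0.2332, 0.1586]
tcp_rot: [3.14, 0.001, 1.642]
force: [-0.1, 1.2, -0.9]
width: 0.498
```

Call:
arm_command --pt "0 0 0 0 0 0 0" --pt "0 0 0 0 0 0 0"

```text
time: 48.65
tcp_pos: [0.6514, -0.229, 0.1595]
tcp_rot: [-3.142, -0.001, 1.647]
force: [0.5, -0.1, -0.1]
width: 0.5
```

```bash
python3 - <<'E'
from h import *
s,im,d=wsnap('w24'); print(s['tcp_pos'],np.degrees(s['tcp_rot']),s['force'],s['width'])
E
```

```text
[ 0.65144518 -0.2289886   0.15953089] [-1.79996187e+02 -3.84216152e-02  9.43704882e+01] [ 0.50511062 -0.12472887 -0.07062559] 0.5001342894716371
```

View pics/w24.png

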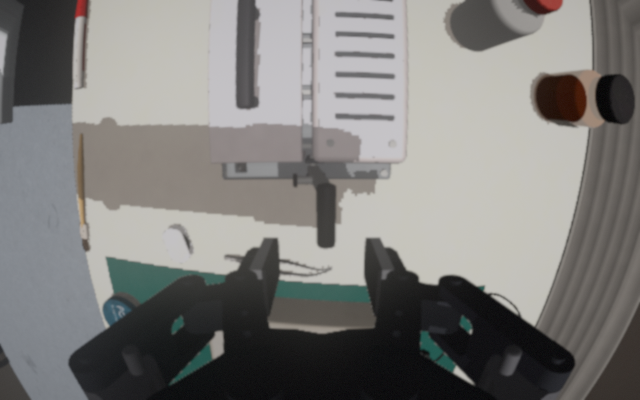

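```bash
python3 - <<'E'
from h import *
s=pickle.load(open('pics/w24.pkl','rb'));d=np.load('pics/w24.npy')
for p in [(326,192),(326,215),(326,243)]:
    q=wd(s,*p,d[p[1],p[0]]);print(q.round(4),(inv(T0,TH,q)*1000).round(1))
for p in [(241,169)]: print((inv(T0,TH,wz(s,*p,.02))*1000).round(1))
for a in np.arange(1.7,-.05,-.1):print(round(a,2),((.022-.085*np.cos(a))*1000).round(1),(36+85*np.sin(a)-18.7).round(1))
E
```

```text
[ 0.6514 -0.2053  0.127 ] [ 30.3 -92.3]
[ 0.6525 -0.2191  0.1276] [  30.4 -106.2]
[ 0.654  -0.2374  0.1266] [  30.5 -124.6]
[-48.1 -95.6]
1.7 33.0 101.6
1.6 24.5 102.3
1.5 16.0 102.1
1.4 7.6 101.1
1.3 -0.7 99.2
1.2 -8.8 96.5
1.1 -16.6 93.1
1.0 -23.9 88.8
0.9 -30.8 83.9
0.8 -37.2 78.3
0.7 -43.0 72.1
0.6 -48.2 65.3
0.5 -52.6 58.1
0.4 -56.3 50.4
0.3 -59.2 42.4
0.2 -61.3 34.2
0.1 -62.6 25.8
-0.0 -63.0 17.3
```

Call:
arm_command --pt "0 0 0 2 -1 -40 0" --pt "0 0 0 2 -1 -57 0" --pt "0 0 0 2 -1 -57 0" --pt "0 0 0 2 -1 -57 1" --pt "0 0 0 2 -1 -57 1" --pt "0 0 0 2 -1 -57 1" --pt "0 0 0 -5 -1.5 -56.5 1" --pt "0 0 0 -12.4 -2 -56.7 1" --pt "0 0 0 -21 -2.7 -57.7 1" --pt "0 0 0 -29 -3.3 -59.6 1" --squeeze 30

```text
time: 49.95
tcp_pos: [0.6223, -0.2339, 0.0999]
tcp_rot: [3.141, 0.0, 1.645]
force: [3.7, 0.9, -1.6]
width: 0.127
```

Call:
arm_command --pt "0 0 0 -8 -0.6 -2.7 1" --pt "0 0 0 -16 -1.2 -6.1 1" --pt "0 0 0 -23.2 -1.7 -10.4 1" --pt "0 0 0 -30.2 -2.3 -15.3 1" --pt "0 0 0 -36.6 -2.8 -20.9 1" --pt "0 0 0 -42.4 -3.2 -27.1 1" --pt "0 0 0 -47.6 -3.6 -33.9 1" --pt "0 0 0 -52 -3.9 -41.1 1" --pt "0 0 0 -55.7 -4.2 -48.8 1" --pt "0 0 0 -58.6 -4.4 -56.8 1"

```text
time: 51.2
tcp_pos: [0.5639, -0.2383, 0.0423]
tcp_rot: [3.141, 0.0, 1.645]
force: [4.1, -1.8, 2.6]
width: 0.125
```

Call:
arm_command --pt "0 0 0 -2 -0.2 -8 1" --pt "0 0 0 -3.2 -0.3 -16.6 1" --pt "0 0 0 -3.6 -0.3 -22 1" --pt "0 0 0 -3.6 -0.3 -25.5 1" --pt "0 0 0 -3.6 -0.3 -28 1" --pt "0 0 0 -3.6 -0.3 -28.5 1"

```text
time: 51.95
tcp_pos: [0.5595, -0.2387, 0.014]
tcp_rot: [-3.14, -0.0, 1.645]
force: [-2.8, -3.2, 2.9]
width: 0.127
```

```bash
python3 - <<'E'
from h import *
s=sense(); print(s['tcp_pos'],inv(T0,TH,s['tcp_pos']),np.degrees(s['tcp_rot']),s['force'],s['width'])
E
```

```text
[ 0.55945161 -0.23865246  0.01400411] [-0.06382809 -0.11870084] [-1.79902708e+02 -2.11510469e-03  9.42580646e+01] [-2.78522993 -3.18817704  2.86738283] 0.1267417691851029
```

Call:
arm_command --pt "0 0 0 0 0 -2 1" --pt "0 0 0 0 0 -4 1" --pt "0 0 0 0 0 -4 1"

```text
time: 52.32
tcp_pos: [0.5595, -0.2388, 0.0119]
tcp_rot: [-3.14, 0.001, 1.645]
force: [-9.7, -1.4, 21.5]
width: 0.129
```

```bash
python3 - <<'E'
from h import *
s,im,d=wsnap('w25'); print(s['tcp_pos'],inv(T0,TH,s['tcp_pos']),np.degrees(s['tcp_rot']),s['force'],s['width'])
E
```

```text
[ 0.55949753 -0.23879513  0.01185825] [-0.06379301 -0.11884655] [-1.79914138e+02  6.69814914e-02  9.42527576e+01] [-9.72124734 -1.37964906 21.494067  ] 0.12921669827249987
```

View pics/w25.png

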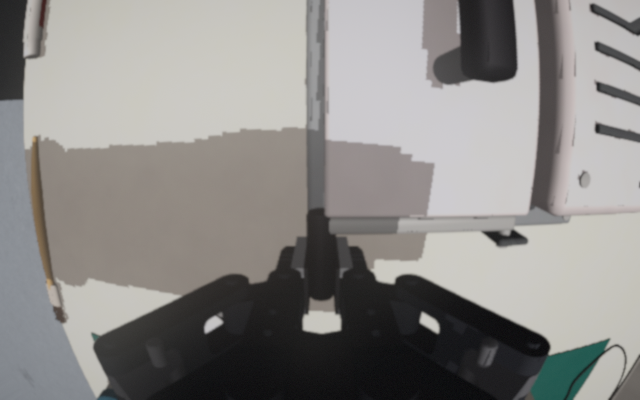

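Call:
arm_command --pt "0 0 0 0 0 1.5 1" --pt "0 0 0 0 0 1.5 0" --pt "0 0 0 0 0 1.5 0" --pt "0 0 0 0 0 1.5 0" --pt "0 0 0 0 0 50 0" --pt "0 0 0 0 0 110 0" --pt "0 0 0 10 20 160 0" --pt "0 0 0 30 70 180 0" --pt "0 0 0 50 125 180 0" --pt "0 0 0 70 180 180 0"

```text
time: 53.62
tcp_pos: [0.631, -0.0569, 0.1907]
tcp_rot: [3.141, 0.0, 1.645]
force: [1.2, -0.3, 0.7]
width: 0.501
```

Call:
arm_command --pt "0 0 0 5 45 -10 0" --pt "0 0 0 5 59 -30 0" --pt "0 0 0 5 59 -32 0" --pt "0 0 0 5 59 -32 0"

```text
time: 54.12
tcp_pos: [0.6355, -0.0008, 0.1585]
tcp_rot: [-3.141, 0.001, 1.644]
force: [-0.0, -0.6, -0.5]
width: 0.499
```

```bash
python3 - <<'E'
from h import *
s,im,d=wsnap('w26'); print(s['tcp_pos'],np.degrees(s['tcp_rot']),s['force'],s['width'])
E
```

```text
[ 0.6354921  -0.00084491  0.15845243] [-1.79987307e+02  3.82994439e-02  9.41967080e+01] [-0.01307574 -0.60799048 -0.45599337] 0.49854587361542463
```

View pics/w26.png

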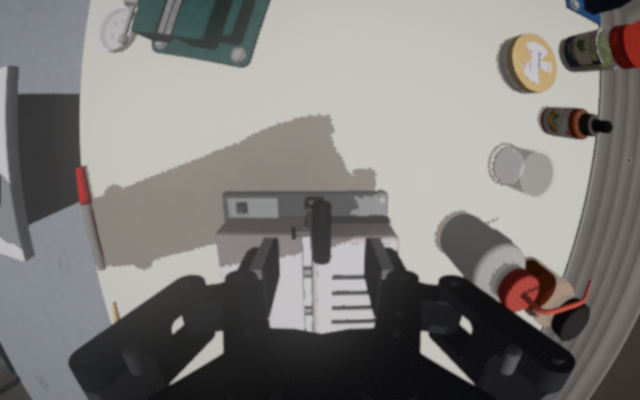

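```bash
python3 - <<'E'
from h import *
s=pickle.load(open('pics/w26.pkl','rb'));d=np.load('pics/w26.npy')
for p in [(321,204),(321,225),(321,245),(321,256)]:
    q=wd(s,*p,d[p[1],p[0]]);print(q.round(4),(inv(T0,TH,q)*1000).round(1))
E
```

```text
[0.6331 0.0153 0.1255] [ 28.7 129. ]
[0.634  0.0027 0.1269] [ 28.6 116.3]
[ 0.635  -0.0106  0.1262] [ 28.6 103.1]
[ 0.6356 -0.0185  0.1254] [28.6 95.1]
```

Call:
arm_command --pt "0 0 0 -1 1 -40 0" --pt "0 0 0 -1 1 -56.5 0" --pt "0 0 0 -1 1 -56.5 0" --pt "0 0 0 -1 1 -56.5 1" --pt "0 0 0 -1 1 -56.5 1" --pt "0 0 0 -1 1 -56.5 1" --pt "0 0 0 -7 0.6 -56 1" --pt "0 0 0 -13.6 0 -56.3 1" --pt "0 0 0 -22 -0.6 -57.3 1" --pt "0 0 0 -30.3 -1.2 -59.2 1"

```text
time: 55.42
tcp_pos: [0.6049, -0.0007, 0.0994]
tcp_rot: [3.141, 0.0, 1.645]
force: [2.9, -0.4, 3.3]
width: 0.125
```

Call:
arm_command --pt "0 0 0 -8 -0.6 -2.7 1" --pt "0 0 0 -16 -1.2 -6.1 1" --pt "0 0 0 -23.2 -1.7 -10.4 1" --pt "0 0 0 -30.2 -2.3 -15.3 1" --pt "0 0 0 -36.6 -2.8 -20.9 1" --pt "0 0 0 -42.4 -3.2 -27.1 1" --pt "0 0 0 -47.6 -3.6 -33.9 1" --pt "0 0 0 -52 -3.9 -41.1 1" --pt "0 0 0 -55.7 -4.2 -48.8 1" --pt "0 0 0 -58.6 -4.4 -56.8 1"

```text
time: 56.68
tcp_pos: [0.5462, -0.0051, 0.0418]
tcp_rot: [-3.142, -0.0, 1.645]
force: [2.8, 1.3, 3.5]
width: 0.123
```

Call:
arm_command --pt "0 0 0 -2 -0.2 -8 1" --pt "0 0 0 -3.2 -0.3 -16.6 1" --pt "0 0 0 -3.6 -0.3 -22 1" --pt "0 0 0 -3.6 -0.3 -25.5 1" --pt "0 0 0 -3.6 -0.3 -28 1" --pt "0 0 0 -3.6 -0.3 -29 1" --pt "0 0 0 -3.6 -0.3 -30 1"

```text
time: 57.55
tcp_pos: [0.5418, -0.0054, 0.0122]
tcp_rot: [-3.14, 0.0, 1.646]
force: [-5.4, 2.4, 8.8]
width: 0.125
```

```bash
python3 - <<'E'
from h import *
s=sense(); print(s['tcp_pos'],inv(T0,TH,s['tcp_pos']),np.degrees(s['tcp_rot']),s['force'],s['width'])
E
```

```text
[ 0.54176083 -0.00537313  0.01216465] [-0.06397809  0.11524827] [-1.79893058e+02  1.21349486e-02  9.42827884e+01] [-5.35071842  2.37186389  8.83303664] 0.12510877089253064
```

Call:
arm_command --pt "0 0 0 0 0 1 0" --pt "0 0 0 0 0 1 0" --pt "0 0 0 0 0 1 0" --pt "0 0 0 0 0 40 0" --pt "0 0 0 0 0 56 0" --pt "0 0 0 0 0 56 1" --pt "0 0 0 0 0 56 1" --pt "0 0 0 0 0 56 1" --pt "0 0 0 0 0 56 1"

```text
time: 58.68
tcp_pos: [0.5425, -0.0054, 0.0676]
tcp_rot: [-3.14, -0.0, 1.645]
force: [-0.0, 0.4, 0.5]
width: -0.003
```

```bash
python3 - <<'E'
from h import *
s,im,d=wsnap('w27'); print(s['tcp_pos'],np.degrees(s['tcp_rot']),s['force'],s['width'])
E
```

```text
[ 0.54245958 -0.00538606  0.06762049] [-1.79935364e+02 -7.36412232e-03  9.42782545e+01] [-0.03971634  0.39994834  0.54725883] -0.003298929720250035
```

View pics/w27.png

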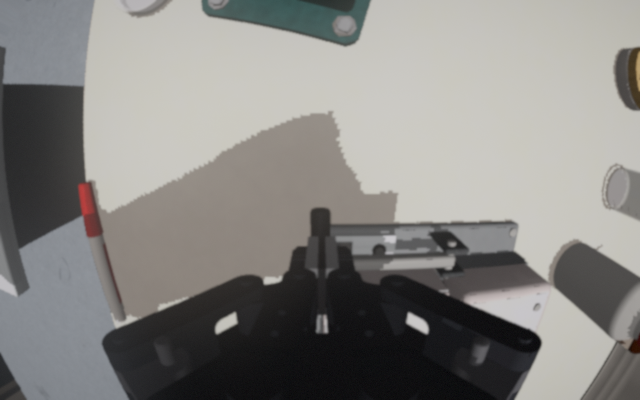

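Clamp down, closed fingers above it. Measure the handle height, then press from above.

```bash
python3 - <<'E'
from h import *
s=pickle.load(open('pics/w27.pkl','rb'));d=np.load('pics/w27.npy')
for p in [(320,212),(320,218),(320,226),(400,262),(430,261),(380,235)]:
    q=wd(s,*p,d[p[1],p[0]]);print(p,q.round(4),(inv(T0,TH,q)*1000).round(1))
E
```

```text
(320, 212) [0.5397 0.0082 0.0424] [-65.1 128.9]
(320, 218) [0.5399 0.0046 0.0425] [-65.1 125.4]
(320, 226) [ 0.5403 -0.0006  0.0413] [-65.1 120.1]
(400, 262) [ 0.5917 -0.0213  0.0408] [-15.4  95.6]
(430, 261) [ 0.6114 -0.0197  0.0414] [ 4.4 95.8]
(380, 235) [ 0.5823 -0.0138  0.0151] [-24.2 103.8]
```

Call:
arm_command --pt "0 0 0 0 2 -12 1" --pt "0 0 0 0 2 -18 1" --pt "0 0 0 0 2 -22 1" --pt "0 0 0 0 2 -24 1" --pt "0 0 0 0 2 -25 1" --pt "0 0 0 0 2 -25 1"

```text
time: 59.48
tcp_pos: [0.5429, -0.0034, 0.0434]
tcp_rot: [3.141, 0.0, 1.645]
force: [-0.4, 0.8, -0.5]
width: 0.0
```

Call:
arm_command --pt "0 0 0 0 0 -1.5 1" --pt "0 0 0 0 0 -2.5 1" --pt "0 0 0 0 0 -3.5 1" --pt "0 0 0 0 0 -3.5 1"

```text
time: 59.98
tcp_pos: [0.5432, -0.0034, 0.0413]
tcp_rot: [3.14, 0.001, 1.645]
force: [-5.8, -0.7, 19.7]
width: -0.001
```

Call:
arm_command --pt "0 0 0 0 0 40 1" --pt "0 0 0 0 0 90 1" --pt "0 0 0 5 -60 100 1" --pt "0 0 0 10 -120 100 1" --pt "0 0 0 16 -180 100 1" --pt "0 0 0 16 -233 80 1" --pt "0 0 0 16 -233 40 1" --pt "0 0 0 16 -233 15 1" --pt "0 0 0 16 -233 8 1" --pt "0 0 0 16 -233 4 1"

```text
time: 61.22
tcp_pos: [0.5593, -0.2362, 0.0442]
tcp_rot: [3.141, 0.0, 1.646]
force: [-0.1, 0.6, 0.6]
width: -0.001
```

Call:
arm_command --pt "0 0 0 0 0 -1.5 1" --pt "0 0 0 0 0 -2.5 1" --pt "0 0 0 0 0 -3.5 1" --pt "0 0 0 0 0 -4 1"

```text
time: 61.72
tcp_pos: [0.5596, -0.2366, 0.0416]
tcp_rot: [3.14, 0.001, 1.645]
force: [-4.0, -0.1, 15.1]
width: -0.004
```

Both at their stops. Retreat and take final checks.

Call:
arm_command --pt "0 0 0 0 0 40 1" --pt "0 0 0 0 0 90 1" --pt "0 0 0 -10 0 150 1" --pt "0 0 0 -20 -10 200 1" --pt "0 0 0 -30 -10 240 1" --pt "0 0 0 -30 -10 250 1" --pt "0 0 0 -30 -10 250 1"

```text
time: 62.6
tcp_pos: [0.5291, -0.2464, 0.2902]
tcp_rot: [3.141, 0.001, 1.645]
force: [-0.4, 0.3, -0.4]
width: 0.002
```

```bash
python3 - <<'E'
from h import *
s,im,d=wsnap('w30'); print(s['tcp_pos'],np.degrees(s['tcp_rot']),s['force'],s['time'])
c=cv2.imread('pics/w30.png')[0:300,200:520]; cv2.imwrite('pics/w30a.png',cv2.resize(c,None,fx=2,fy=2,interpolation=cv2.INTER_CUBIC))
snap('scene','s30'); c=cv2.imread('pics/s30.png')[90:340,230:430]; cv2.imwrite('pics/s30a.png',cv2.resize(c,None,fx=2.4,fy=2.4,interpolation=cv2.INTER_CUBIC))
E
```

```text
[ 0.52906359 -0.24640435  0.29023999] [1.79942474e+02 4.55287837e-02 9.42663396e+01] [-0.38157306  0.2993922  -0.44269144] 62.6
```

View pics/w30a.png

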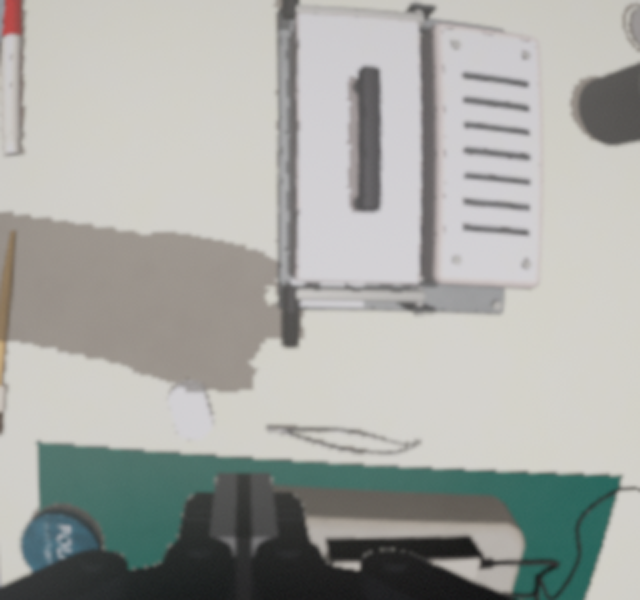

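View pics/s30a.png

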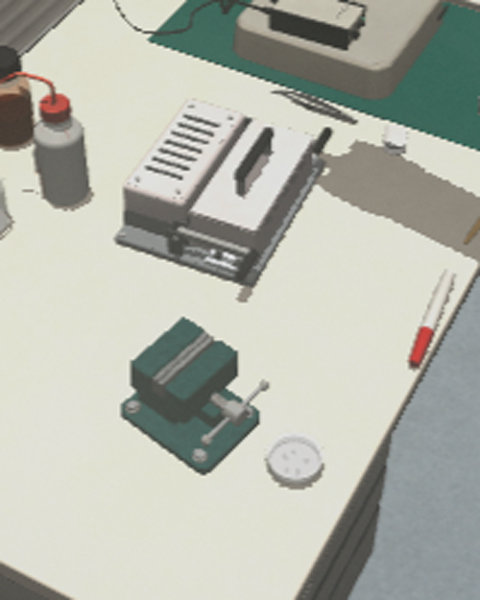

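```bash
python3 - <<'E'
from h import *
s=pickle.load(open('pics/w30.pkl','rb'));d=np.load('pics/w30.npy')
for n,p in [('handle',(368,140)),('top L',(340,40)),('top R',(340,260)),('Rclamp',(290,330)),('Lclamp',(288,8)),('lamp',(500,90))]:
    u,v=p[0]//2+200,p[1]//2; q=wd(s,u,v,d[v,u]);print(n,q.round(4),(inv(T0,TH,q)*1000).round(1))
for p in [(368,68),(367,210)]:
    print((inv(T0,TH,wz(s,p[0]/2+200,p[1]/2,.094))*1000).round(1))
print(finish_job())
E
```

```text
handle [ 0.5875 -0.1202  0.0936] [-27.   -2.7]
top L [ 0.5727 -0.0524  0.0611] [-36.7  66.1]
top R [ 0.5824 -0.1894  0.0631] [-37.3 -71.3]
Rclamp [ 0.5581 -0.2375  0.0404] [ -65.1 -117.5]
Lclamp [ 0.5408 -0.0272  0.0426] [-66.5  93.6]
lamp [ 0.674  -0.0697  0.0688] [63.  41.2]
[-26.6  39.2]
[-27.5 -42. ]
the job is handed in; nothing more can be done
None
```

The light-ageing unit is loaded and closed up, and the job is handed in at about 62.6 s of the 208 s. I swung both clamps up and set the white cover aside behind the vice. All three carriers went nose first into their own lanes, then the cover went back on its pegs and both clamps came down again. The left-hand carrier was knocked partway through and slightly overhung the bench edge. I measured it again and loaded it without trouble. I did not touch the tweezers, dish or loupe.

**Checks that agree:**
- **Carriers:** each met firm resistance (8 to 21 N) within about 2 mm of its expected home. Before covering, the three rear edges lay at unit x -50.8 to -52 mm, where -52 is nominal.
- **Cover:** its top measured 61 to 63 mm and its handle top 94 mm, against 62 and 94 nominal. Both pegs showed in the flange holes.
- **Clamps:** each was pressed from above against its stop with 15 to 20 N. The handle tops came to about 41.5 mm, against 42 mm for fully down.

**Checks that disagreed or ran high:**
- **Handle position:** the last wrist picture put the cover handle about 3 mm nearer the front than nominal. The clamp handles in the same picture show a similar 2 to 3 mm shift, so I took it as camera bias, not a bad fit.
- **Contact forces:** vertical force reached about 30 N while seating two of the carriers and 40.5 N while pressing the cover down through its handle. I backed off each time before releasing.

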